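# Mix a settled bottle on the touch mixer and lay it in its rest

### The arm

A 6-joint arm with a two-finger parallel gripper is mounted at the origin on a cart in front of the work surface, level with it; the furniture and walls round the work are solid. World frame = base frame: x ahead of the robot, y to its left, z up, the work surface at z = 0. Lengths are in mm, angles in rad, forces in N, time in s.
With the tool pointing down it reaches from about 275 to 875 mm from the base axis. Payload 12.5 kg.
Tool frame: the origin (TCP) lies at the very end of the fingers, on their centre line; the grasp point (between the pads) lies 19 mm behind it; z points along the fingers, x is the direction in which the jaws open and shut, and the axes are right-handed (so a half turn about z gives the same grasp; the last joint's range is limited). The gripper opens to 85 mm and grips with 20 to 120 N. Pads are 22 mm wide; open, the fingers measure 114 mm over their backs; the gripper's body (76 mm by 85 mm) begins 54 mm behind the grasp point. The pads swing forward as they close: fully open they stand 13 mm farther back than shut.
Start: joints at [1.241, 0.351, 1.652, -0, 1.139, -0.085], TCP at [133.268, 533.595, 231.29] pointing down, gripper open.
Joint ranges: [-2.75, 2.75], [-0.79, 2.1], [0.01, 2.65], [-1.57, 4.71], [0.07, 3.14], [-2.87, 2.87]. Speed limits (rad/s): [2.22, 2.22, 2.79, 3.14, 3.14, 3.14].

### API

Orientations are given as a unit quaternion [w, x, y, z].
In Python, from bench import arm, grab_frame, camera_model, workorder gives the robot as it stands.
- The arm moves only by the tool apply_moves, never from a script. Its argument "rows" is one flat list of numbers, 5 for each row, row after row: the gripper command: -1 is shut, 1 is fully open, values between are in proportion, then the shift along the tool's x, y, z in mm, then the turn about the tool's z in rad. In form: [fingers, tx, ty, tz, turn, fingers, tx, ty, tz, turn, ...]. A call has 1 to 10 rows; each row is the pose to reach, as a shift and turn from the pose measured when the call began, along the tool's axes at that moment; what a row does not reach only later rows make up. A row lasts 1/12 s, in which the tool goes at most 41.7 mm and 7.16 degrees, less where a joint would pass 70% of its speed; a pose out of reach is approached as far as the arm can. A call with a gripper value outside its range is refused whole. The fingers move at their own pace and stop on an object; the grip force is fixed at half the most. Time passes only in rows, so rows that repeat a pose let the fingers close. It gives the time, the measured TCP pose, the force and the opening at its end, in the units of the state.
- arm.get_obs(): the state, without advancing time (a new reading comes with each control period).
- grab_frame(name): name is "scene" or "top" or "wrist"; returns the picture (480x640x3 uint8, red, green, blue); there is no depth.
- camera_model(name): a dict with "fx", "fy", "cx", "cy" (pixels), "position" and "rotation" of the camera in the world. Camera axes: x right, y down, z forward; pixel columns grow to the right and rows downward; lengths in mm; the calibration is good to about 2 mm. A picture is of the moment at which its call begins: read the wrist's pose just before it. camera_model takes no time and is no camera call; for the wrist camera it gives the pose at the moment of the call.
- workorder.close_job(): hands the job in, once; it reports no verdict.
The state is a dict: "time": time; "q": joint angles; "joint_vel": joint speeds; "joint_efforts": joint torques, N m; "position": TCP position; "tool_rot": TCP orientation; "force": force on the tool from outside, world axes, zero at the start; "wrist_torque": the same for the moment, N m; "finger_gap": finger opening in mm.
Only numpy, scipy, OpenCV 4.12 (cv2) and the standard library are available. Lean on these libraries where they do the work, as an engineer would, in place of code of your own. Each camera call takes 0.05 s, during which the arm holds its last target.

### The job

The lacquer in the smaller of the two white bottles standing beside the touch mixer, on the side of the vice, has settled: stand that bottle upright in the dish of the touch mixer and, keeping hold of it, press it down until the sprung dish is all the way down; keep it down for two seconds, without ramming it. Then set the bottle in the inclined plywood rest, lowering it until its base is home on the foot board before you let go, so that it leans there for use. Leave the bigger bottle where it stands.

Things in the scene. Friction and masses are not known exactly. Their poses are not given: they have to be found in the camera images.
- bottle_mid (a point): centre (64 mm above the underside, on the axis) of the bottle to be mixed: the smaller loose white plastic bottle, square with rounded corners, 56 x 56 mm and 128 mm tall, about 0.16 kg; flat sides up to 79 mm above the base, shoulders to 100 mm, then a round 35 mm closed flip-top cap up to 128 mm. z axis up through the cap; x and y square to its flat sides. Starts upright on the table
- big_bottle_mid (a point): centre (75 mm above the underside) of the bigger loose white square bottle, 66 x 65 mm in plan, 150 mm tall, with a label and a domed screw cap; stands near the other and is to be left alone. z axis up
- dish_floor (a point): centre of the inner floor of the touch mixer's black rubber dish, moving with the dish. The mixer is a fixed grey box-shaped housing 130 x 110 x 60 mm, with a knob and a rocker switch on its front; the round dish, 100 mm across outside and 92 mm inside, with a lip 6 mm above its floor, stands level on a plunger on top, its floor 84 mm above the table when up. z axis up
- mixer_dish (a joint): how far the mixer's dish is pressed down, m: 0 = up, 0.010 = fully down on its stop. A spring pushes it up with 3.6 N at the start of the travel and 9.6 N when fully down; it comes back up by itself
- rest_seat: seat of the inclined bottle rest, a fixed plywood stand (footprint about 100 x 84 mm). Origin on the upper face of its foot board, where the middle of the bottle's underside goes, 28 mm above the table; z = axis of a bottle lying in the rest, 30 degrees from vertical, upper end leaning roughly to the robot's right, towards the mixer; y across the rest, level; x up and away from the bed
- bottle: the bottle to be mixed; origin at the centre of its underside, axes as bottle_mid
- big_bottle: the bigger bottle; origin at the centre of its underside
- rest_seat_mid (a point): where the centre of the bottle is when it lies in the rest: 64 mm along z from the rest_seat origin, same axes. In these axes the foot board is the plane z = -64 mm, the bed on which the bottle leans is the plane x = -28 mm (up to z = -2 mm), and two side cheeks stand at y = +/-33 mm, their top edge sloping from z = -4 mm at the bed to z = -44 mm at the back; the back is open
- mixer: the whole touch mixer, fixed; origin under the middle of its housing on the table, 84 mm straight below the dish's floor when the dish is up; its front with the knob faces its own -x
There are look-alikes about, which are no part of the job. What is shaped like the mixer but turquoise is not meant.

How it is judged:
By the outcome, as a careful person would: the job done as asked, in the order asked, and still so for the second after the job is handed in, with the robot touching nothing.
It also fails if it takes over 48 s, if anything falls off the work surface, if the arm or the gripper's body presses on something with over 40 N, if the wrist force passes 120 N, or if a joint passes its speed limit or range.

## Working session

There is one attempt and no reset: what is moved stays moved. The work goes in short steps, Python scripts to look and compute and a tool call to move; the robot and the scene stay as the last step left them, time stands still between calls to the robot, and variables do not carry over. Pictures are saved under pics/ and viewed, and the job is handed in when it is done.

Besides the shell and the picture viewer there is one more tool, called after "Request:" in YAML: its name, and indented under it one key for each argument. apply_moves: Moves the arm, as the interface text tells. Its arguments: {"type":"object","properties":{"rows":{"type":"array"}},"required":["rows"]}

```bash
ls; mkdir -p pics; python3 - <<'E'
from bench import arm, grab_frame, camera_model, workorder
import cv2
o=arm.get_obs()
for k,v in o.items(): print(k,v)
for n in ["scene","top","wrist"]:
    m=camera_model(n); print(n,m)
    f=grab_frame(n); cv2.imwrite(f"pics/{n}0.png",f[:,:,::-1])
E
```

```text
pics
time 0.0
q [ 1.24141099e+00  3.51237204e-01  1.65244045e+00  1.52104597e-05
  1.13910414e+00 -8.46136932e-02]
joint_vel [ 1.35075136e-03  7.73282263e-05  8.42814275e-04 -8.75071041e-05
  4.37891384e-04  1.38997953e-03]
joint_efforts [-6.55347721e-04 -5.06113672e+01 -2.91403323e+01 -1.63205736e-04
  4.57466158e-03  2.94286315e-05]
position [133.15287574 533.28890705 230.75167423]
tool_rot [ 3.19260093e-04  7.88143555e-01  6.15491172e-01 -5.01632975e-04]
force [-0.16111485 -0.5138596   0.13073373]
wrist_torque [-0.01165344 -0.05048755  0.03319877]
finger_gap 85.24326912152023
scene {'fx': 486.27483670920805, 'fy': 486.27483670920805, 'cx': 326.0139693437629, 'cy': 245.99407547411238, 'position': array([-137.55612145, -979.01238835,  897.47558432]), 'rotation': array([-0.46274651,  0.84138236, -0.24610326,  0.13181266])}
top {'fx': 511.45212501872123, 'fy': 511.45212501872123, 'cx': 319.73818327034405, 'cy': 242.6788288938061, 'position': array([ 255.85915897,   65.22750247, 1566.09727997]), 'rotation': array([-0.06490645,  0.70817941, -0.70041761,  0.06069802])}
wrist {'fx': 387.4265982402362, 'fy': 387.4265982402362, 'cx': 311.67605599533647, 'cy': 237.5210185494204, 'position': array([ 61.75828351, 551.10220301, 372.90948942]), 'rotation': array([0.11515414, 0.7798841 , 0.60876776, 0.08900631])}
```

View pics/scene0.png

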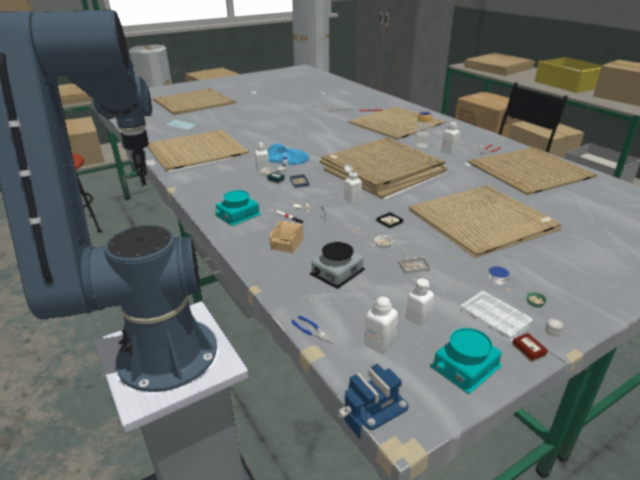

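View pics/top0.png

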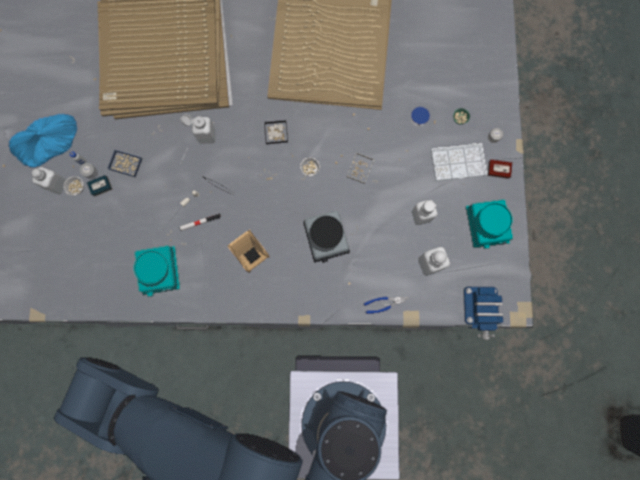

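View pics/wrist0.png

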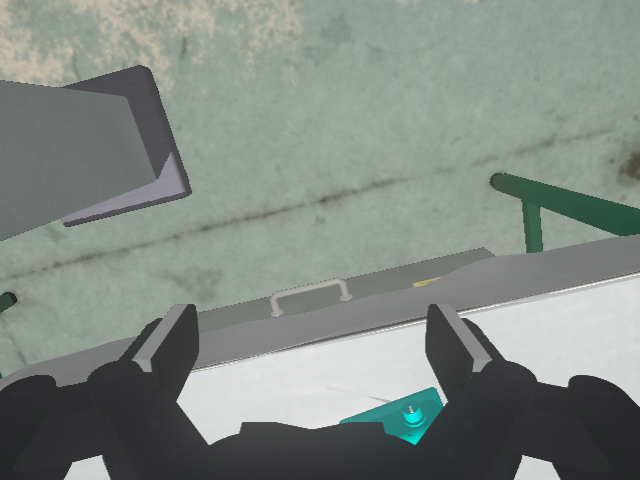

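```bash
cat > h.py <<'E'
import numpy as np, cv2
from scipy.spatial.transform import Rotation as R
def Rq(q): return R.from_quat([q[1],q[2],q[3],q[0]]).as_matrix()
def ray(m,uv):
    d=np.array([(uv[0]-m['cx'])/m['fx'],(uv[1]-m['cy'])/m['fy'],1.]); d=Rq(m['rotation'])@d
    return np.array(m['position']),d/np.linalg.norm(d)
def tri(obs):
    A=np.zeros((3,3));b=np.zeros(3);rs=[]
    for m,uv in obs:
        p,d=ray(m,uv);P=np.eye(3)-np.outer(d,d);A+=P;b+=P@p;rs.append((p,d))
    x=np.linalg.solve(A,b)
    return x,[float(np.linalg.norm(np.cross(d,x-p))) for p,d in rs]
def onz(m,uv,z):
    p,d=ray(m,uv);return p+d*(z-p[2])/d[2]
def proj(m,X):
    c=Rq(m['rotation']).T@(np.array(X,float)-m['position'])
    return np.array([m['fx']*c[0]/c[2]+m['cx'],m['fy']*c[1]/c[2]+m['cy']])
def crop(img,x0,y0,x1,y1,s,out):
    c=img[y0:y1,x0:x1];cv2.imwrite(out,cv2.resize(c,None,fx=s,fy=s,interpolation=cv2.INTER_CUBIC))
E
python3 - <<'E'
from h import *
s=cv2.imread('pics/scene0.png');t=cv2.imread('pics/top0.png')
crop(s,260,210,460,350,4,'pics/s_c.png')
crop(t,220,180,530,300,2.5,'pics/t_c.png')
E
```

```text
(no output)
```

View pics/s_c.png

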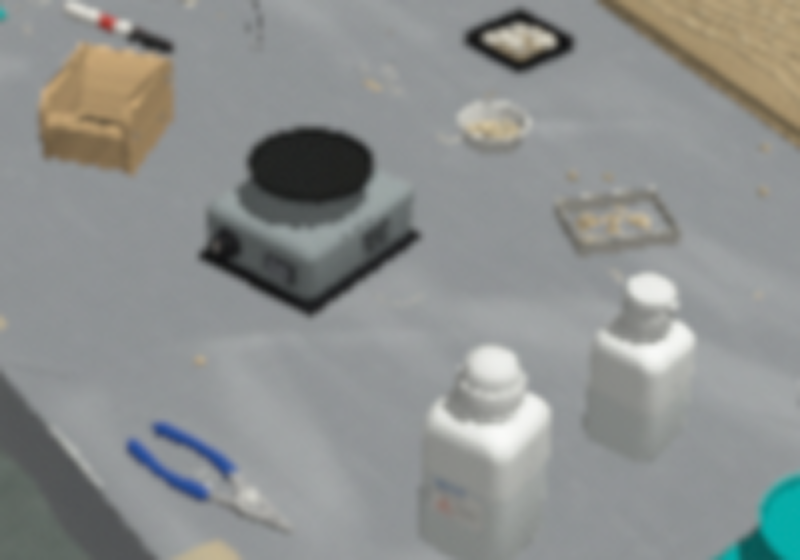

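View pics/t_c.png

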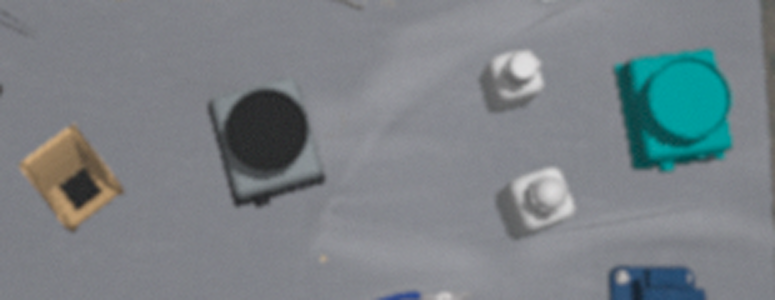

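```bash
python3 - <<'E'
from h import *
from bench import camera_model
s=camera_model('scene');t=camera_model('top')
for n,a,b in [('cap',(428.8,206.8),(423.2,281.7)),('dish',(326.4,232),(338,250.7)),('big',(438.8,257.2),(383,300.5))]:
    print(n,tri([(t,a),(s,b)]))
print('restfoot',onz(t,(252,255),28))
w=camera_model('wrist')
from bench import arm
o=arm.get_obs(); Rt=Rq(o['tool_rot']);print(Rt)
print('cam in tool',Rt.T@(w['position']-o['position']), Rt.T@Rq(w['rotation']))
E
```

```text
cap (array([ 626.30437015, -240.91526171,  125.91746912]), [3.1208776518974197, 3.120877651897226])
dish (array([555.30367992,  55.5908927 ,  87.45715133]), [1.6339314734872747, 1.6339314734874422])
big (array([ 475.95596613, -261.18792113,  142.32389381]), [2.4114537518255132, 2.4114537518254906])
restfoot [492.014772   281.79274565  28.        ]
[[ 2.42358998e-01  9.70186605e-01 -2.60787677e-04]
 [ 9.70186269e-01 -2.42359132e-01 -8.09371407e-04]
 [-8.48445572e-04 -5.68541804e-05 -9.99999638e-01]]
cam in tool [  -0.2141523   -73.61100871 -142.07341259] [[ 9.99999743e-01 -4.88871946e-04 -5.23878924e-04]
 [ 6.19054498e-04  9.57615311e-01  2.88049531e-01]
 [ 3.60855144e-04 -2.88049781e-01  9.57615368e-01]]
```

Request:
apply_moves:
  rows: [1,-158,358,-70,0,1,-158,358,-70,0,1,-158,358,-70,0,1,-158,358,-70,0,1,-158,358,-70,0,1,-158,358,-70,0,1,-158,358,-70,0,1,-158,358,-70,0,1,-158,358,-70,0,1,-158,358,-70,0]

```text
time: 0.98
position: [445.0, 290.8, 301.7]
tool_rot: [0.001, 0.789, 0.615, 0.0]
force: [-1.0, -0.7, -0.6]
finger_gap: 85.6
```

```bash
cat >> h.py <<'E'
def snap(name):
    import pickle
    from bench import arm,grab_frame,camera_model
    m=camera_model('wrist');o=arm.get_obs();f=grab_frame('wrist')
    cv2.imwrite(f'pics/{name}.png',f[:,:,::-1]);pickle.dump((m,o),open(f'pics/{name}.pkl','wb'))
    print(o['time'],np.round(o['position'],1),np.round(R.from_matrix(Rq(o['tool_rot'])).as_euler('zyx'),3),np.round(o['force'],1),o['finger_gap'])
def load(name):
    import pickle
    return pickle.load(open(f'pics/{name}.pkl','rb'))
def totool(o,target):
    return Rq(o['tool_rot']).T@(np.array(target,float)-o['position'])
E
python3 -c "
from h import *
snap('w1')"
```

```text
0.9833 [445.  290.8 301.7] [-1.324e+00  1.000e-03  3.141e+00] [-1.  -0.7 -0.6] 85.63594291244098
```

View pics/w1.png

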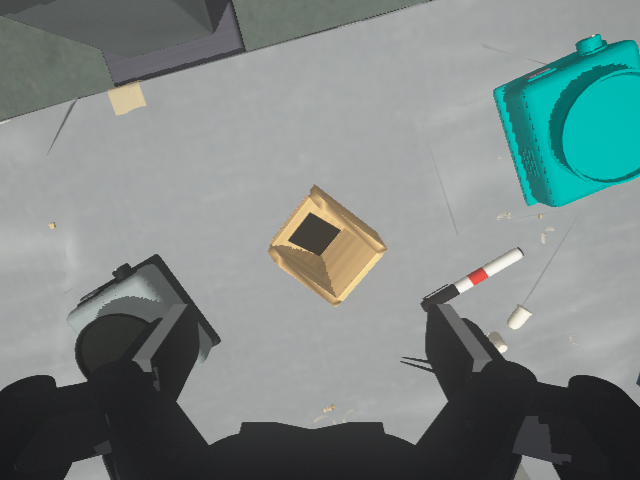

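```bash
python3 -c "
from h import *
i=cv2.imread('pics/w1.png');crop(i,260,175,400,315,5,'pics/w1c.png')"
```

```text
(no output)
```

View pics/w1c.png

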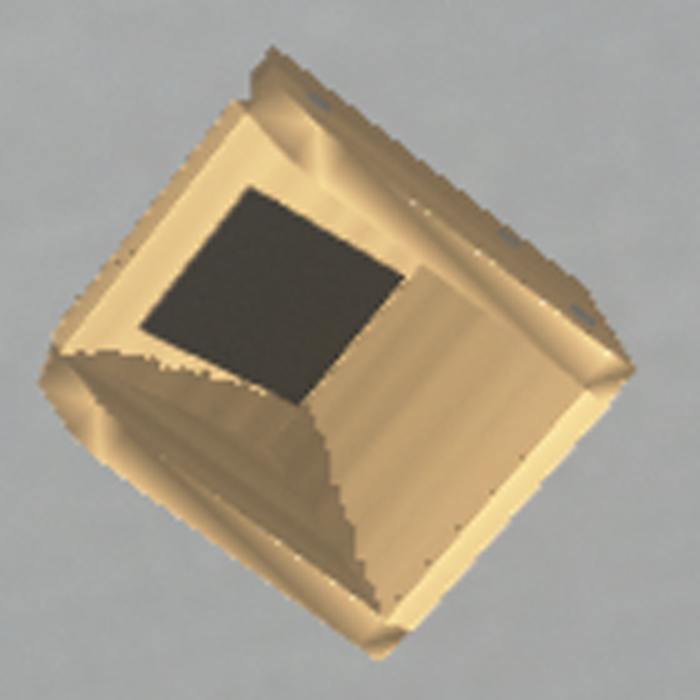

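Request:
apply_moves:
  rows: [1,-128,68,-28,0,1,-128,68,-28,0,1,-128,68,-28,0,1,-128,68,-28,0,1,-128,68,-28,0]

```text
time: 1.45
position: [482.2, 145.4, 331.1]
tool_rot: [0.002, 0.79, 0.613, 0.001]
force: [0.6, 0.3, -0.1]
finger_gap: 85.7
```

```bash
python3 -c "
from h import *
snap('w2')
i=cv2.imread('pics/w2.png');crop(i,360,150,520,290,5,'pics/w2c.png')"
```

```text
1.45 [482.2 145.4 331.1] [-1.319  0.004  3.14 ] [ 0.6  0.3 -0.1] 85.66853626149309
```

View pics/w2.png

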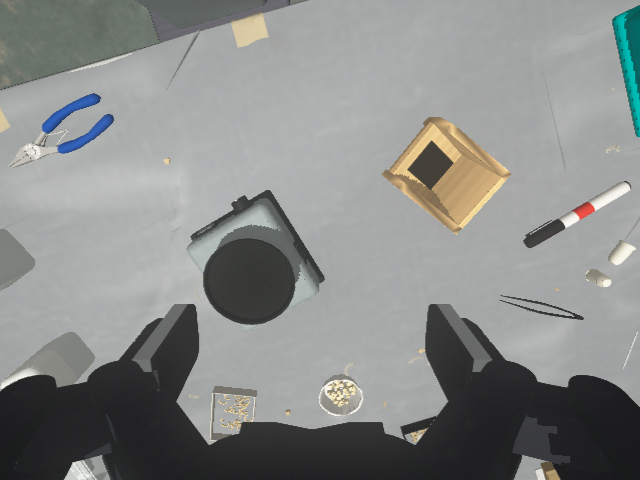

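View pics/w2c.png

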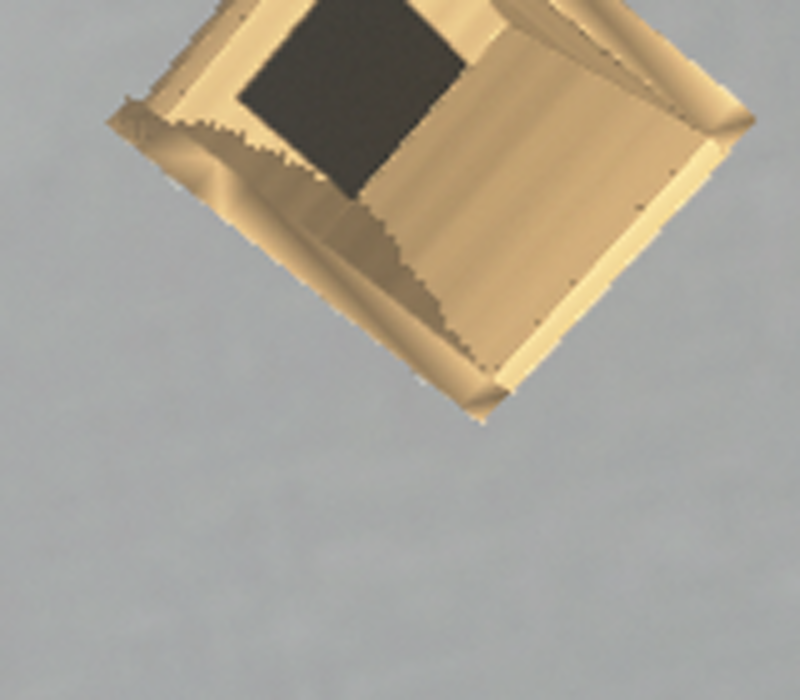

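```bash
python3 - <<'E'
from h import *
m1,_=load('w1');m2,_=load('w2')
c1=lambda p:(260+(p[0]+.5)/5-.5,175+(p[1]+.5)/5-.5)
c2=lambda p:(360+(p[0]+.5)/5-.5,150+(p[1]+.5)/5-.5)
for n,a,b in [('bedtopR',(630,370),(755,120)),('bedtopL',(380,655),(485,420)),('padB',(300,405),(355,198)),('padL',(142,325),(240,97)),('padR',(403,275),(467,65)),('cheekLowL',(40,383),(107,122)),('bedinR',(590,388),(708,135)),('bedinL',(380,610),(493,375))]:
    x,e=tri([(m1,c1(a)),(m2,c2(b))]);print(n,np.round(x,1),np.round(e,1))
i=cv2.imread('pics/w2.png');crop(i,370,105,520,245,5,'pics/w2d.png')
E
```

```text
bedtopR [514.6 351.3  65. ] [0.3 0.3]
bedtopL [565.1 286.8  65.7] [0.6 0.6]
padB [522.4 280.2  15.5] [0.1 0.1]
padL [487.6 252.9  40.2] [0.2 0.2]
padR [497.9 310.7  14.7] [0.3 0.3]
cheekLowL [490.9 225.5  37.2] [4.9 4.9]
bedinR [516.4 342.5  63.3] [0.4 0.4]
bedinL [554.5 289.3  67.1] [1. 1.]
```

View pics/w2d.png

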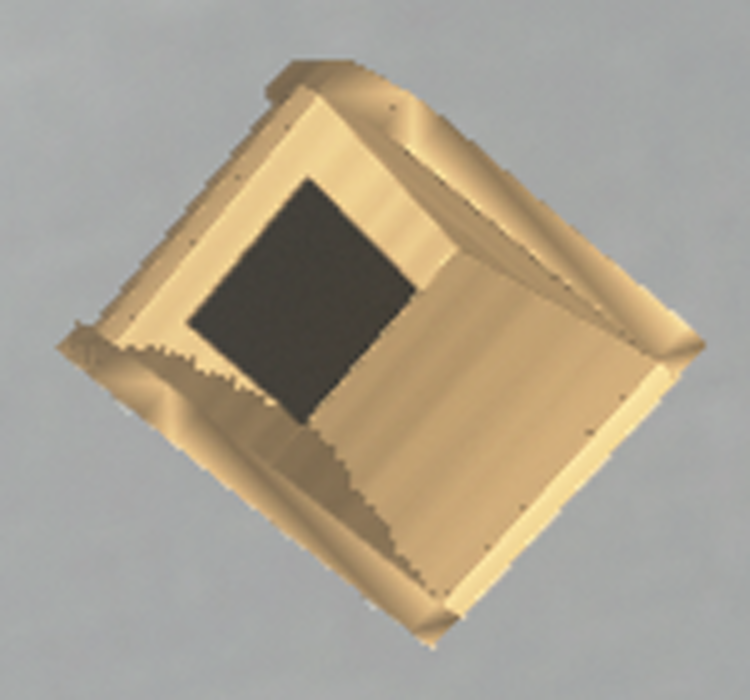

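```bash
python3 - <<'E'
from h import *
m1,_=load('w1');m2,_=load('w2')
c1=lambda p:(260+(p[0]+.5)/5-.5,175+(p[1]+.5)/5-.5)
c2=lambda p:(370+(p[0]+.5)/5-.5,105+(p[1]+.5)/5-.5)
P={}
for n,a,b in [('padT',(250,187),(308,177)),('padB',(300,405),(303,424)),('padL',(142,325),(188,323)),('padR',(403,275),(417,290)),('footTinR',(243,110),(313,92)),('cornerR',(424,265),(459,247)),('bedinR',(590,388),(656,358)),('footTinL',(62,350),(108,340)),('bedinL',(383,608),(443,605))]:
    x,e=tri([(m1,c1(a)),(m2,c2(b))]);P[n]=x;print(n,np.round(x,1),np.round(e,1))
y=(P['padR']-P['padB'])+(P['padT']-P['padL'])+(P['footTinR']-P['footTinL'])+(P['bedinR']-P['bedinL']);
y[2]=0;y/=np.linalg.norm(y);h=np.array([y[1],-y[0],0]);print('y',y,'h',h,'yaw y',np.degrees(np.arctan2(y[1],y[0])))
for t in [('padR','padB'),('padT','padL'),('footTinR','footTinL'),('bedinR','bedinL')]:
    d=P[t[0]]-P[t[1]];print(t,np.linalg.norm(d),np.degrees(np.arctan2(d[1],d[0])))
print('centre y',[float(y@(P[a]+P[b])/2) for a,b in [('padR','padB'),('padT','padL'),('footTinR','footTinL'),('bedinR','bedinL')]])
z=h*.5+np.array([0,0,np.cos(np.pi/6)]);x=-h*np.cos(np.pi/6)+np.array([0,0,.5])
for n in P: print(n,'x %.1f y %.1f z %.1f'%(x@P[n],y@P[n],z@P[n]))
i=cv2.imread('pics/w2.png');crop(i,180,180,330,330,5,'pics/w2m.png')
E
```

```text
padT [463.3 283.3  40.3] [0. 0.]
padB [522.9 280.1  14. ] [0. 0.]
padL [487.9 252.7  38.9] [0.1 0.1]
padR [497.9 310.7  14.7] [0.3 0.3]
footTinR [445.9 286.1  44.3] [0.2 0.2]
cornerR [488.7 315.   36.2] [1.7 1.7]
bedinR [516.3 342.4  62.9] [0.7 0.7]
footTinL [487.4 234.5  42. ] [0.7 0.7]
bedinL [556.4 290.   63.7] [1.5 1.5]
y [-0.62194205  0.78306327  0.        ] h [0.78306327 0.62194205 0.        ] yaw y 128.45809217436764
('padR', 'padB') 39.532551178036 129.17248116014363
('padT', 'padL') 39.28055359898687 128.84145134393842
('footTinR', 'footTinL') 66.25739542691522 128.83253460218393
('bedinR', 'bedinL') 65.96210219314736 127.42586376712235
centre y [-86.12589348766093, -85.94784124521738, -86.39633736313291, -85.94755984015015]
padT x -446.6 y -66.3 z 304.4
padB x -498.5 y -105.9 z 304.0
padL x -447.6 y -105.6 z 303.3
padR x -497.7 y -66.4 z 304.3
footTinR x -434.4 y -53.3 z 301.9
cornerR x -482.9 y -57.3 z 320.7
bedinR x -503.1 y -53.0 z 363.1
footTinL x -435.9 y -119.5 z 300.2
bedinL x -501.6 y -118.9 z 363.2
```

View pics/w2m.png

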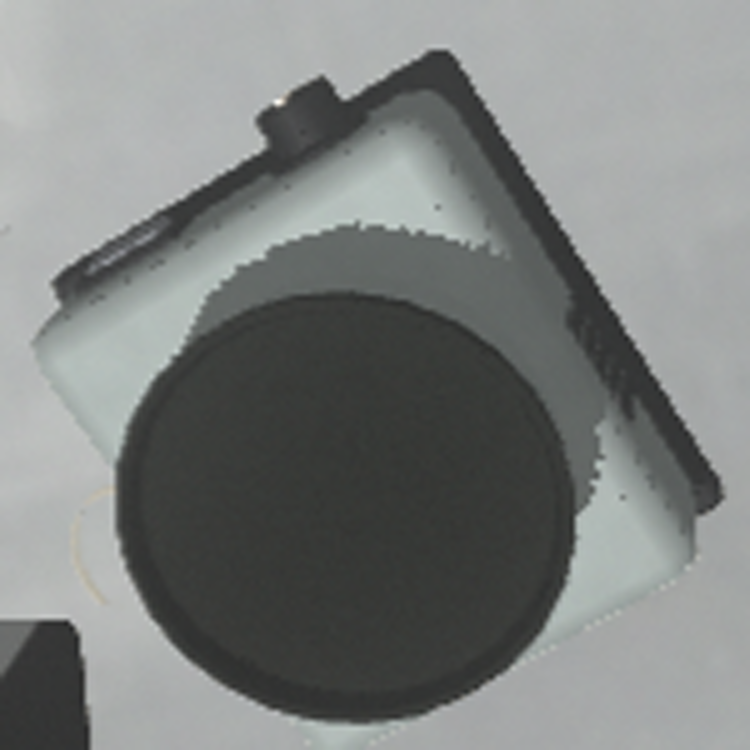

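```bash
python3 - <<'E'
from h import *
from bench import camera_model
m2,o=load('w2');t=camera_model('top');s=camera_model('scene')
i=cv2.imread('pics/w2.png');g=i.max(2)
mask=(g<85).astype(np.uint8);
n,l,st,c=cv2.connectedComponentsWithStats(mask)
k=l[281,249];print(st[k])
cn=max(cv2.findContours((l==k).astype(np.uint8),0,1)[0],key=cv2.contourArea)
uv=cn[:,0,:].astype(float)
pts=np.array([onz(m2,p,90)[:2] for p in uv]);
ok=np.ones(len(pts),bool)
for _ in range(8):
    A=np.c_[2*pts[ok],np.ones(ok.sum())];x=np.linalg.lstsq(A,(pts[ok]**2).sum(1),rcond=None)[0]
    r=np.sqrt(x[2]+x[0]**2+x[1]**2);e=np.hypot(pts[:,0]-x[0],pts[:,1]-x[1])-r;ok=abs(e)<1.5
print(x[:2],r,ok.sum(),len(ok))
print(tri([(m2,proj(m2,[x[0],x[1],90])),(t,(326.4,232))]))
print('onz top',onz(t,(326.4,232),90))
E
```

```text
[ 204  238   91   86 6183]
[555.25685906  56.59787651] 48.95048611401646 252 252
(array([553.58644396,  56.82370758,  92.34454212]), [0.8794655352649616, 0.8794655352650127])
onz top [553.30104045  56.33978009  90.        ]
```

Request:
apply_moves:
  rows: [1,-278,183,0,0,1,-278,183,0,0,1,-278,183,0,0,1,-278,183,0,0,1,-278,183,0,0,1,-278,183,0,0,1,-278,183,0,0,1,-278,183,0,0,1,-278,183,0,0]

```text
time: 2.25
position: [590.8, -171.9, 329.6]
tool_rot: [0.001, 0.791, 0.612, -0.0]
force: [1.3, -0.0, 0.5]
finger_gap: 85.2
```

```bash
python3 -c "
from h import *
snap('w3')"
```

```text
2.25 [ 590.8 -171.9  329.6] [-1.316e+00  1.000e-03  3.140e+00] [ 1.3 -0.   0.5] 85.2169581842628
```

View pics/w3.png

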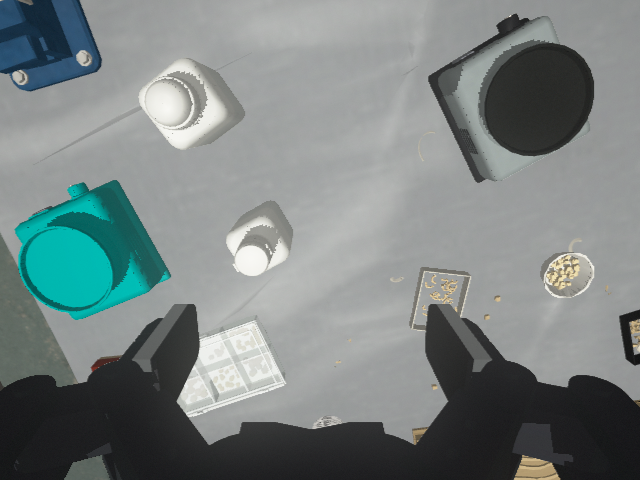

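Request:
apply_moves:
  rows: [1,-65,15,0,0,1,-65,15,0,0,1,-65,15,0,0]

```text
time: 2.55
position: [588.2, -237.9, 328.7]
tool_rot: [0.0, 0.791, 0.611, -0.0]
force: [-0.4, 0.9, -0.6]
finger_gap: 85.5
```

```bash
python3 -c "
from h import *
snap('w4')
i=cv2.imread('pics/w3.png');crop(i,200,180,320,300,5,'pics/w3c.png')
i=cv2.imread('pics/w4.png');crop(i,250,170,370,290,5,'pics/w4c.png')"
```

```text
2.55 [ 588.2 -237.9  328.7] [-1.315 -0.     3.141] [-0.4  0.9 -0.6] 85.50012302716885
```

View pics/w3c.png

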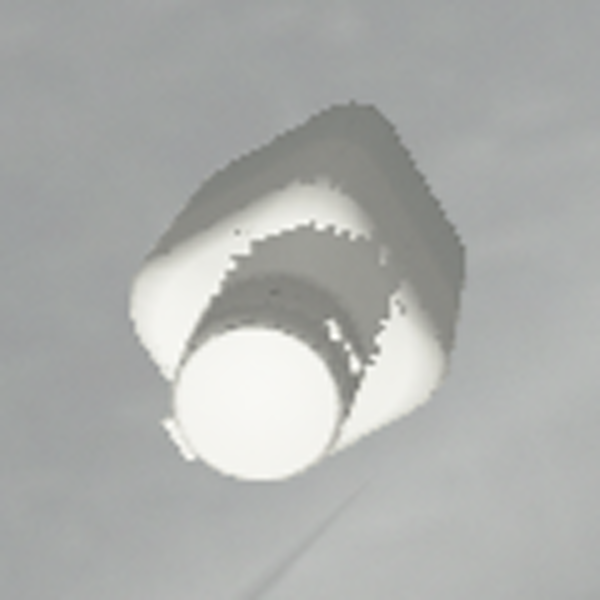

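View pics/w4c.png

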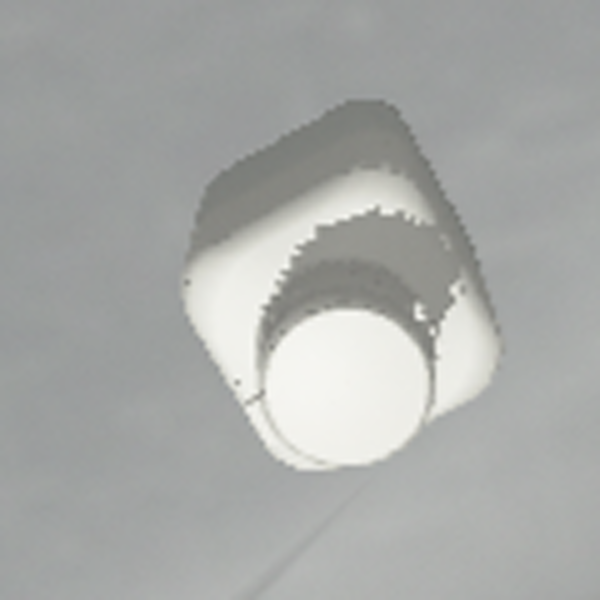

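```bash
python3 - <<'E'
from h import *
from scipy.optimize import minimize
m3,_=load('w3');m4,_=load('w4')
f=lambda p,ox,oy:(ox+(p[0]+.5)/5-.5,oy+(p[1]+.5)/5-.5)
print(tri([(m3,f((258,403),200,180)),(m4,f((349,387),250,170))]))
# silhouette fit
def seg(n,box):
    i=cv2.imread(f'pics/{n}.png').astype(int);x0,y0,x1,y1=box
    sub=i[y0:y1,x0:x1].astype(np.uint8)
    gc=np.full(sub.shape[:2],cv2.GC_PR_BGD,np.uint8)
    return sub
def hullmask(m,p,box,s=4):
    x,y,a,=p;c,sn=np.cos(a),np.sin(a);pts=[]
    r=10
    def sq(hw,z,r):
        for sx in(-1,1):
            for sy in(-1,1):
                for t in np.linspace(0,2*np.pi,24,endpoint=False):
                    q=np.array([sx*(hw-r)+r*np.cos(t),sy*(hw-r)+r*np.sin(t)])
                    pts.append([x+c*q[0]-sn*q[1],y+sn*q[0]+c*q[1],z])
    sq(28,1,r);sq(28,79,r);sq(26.5,86,r)
    cap=[[x+17.5*np.cos(t),y+17.5*np.sin(t),z] for z in(100,127) for t in np.linspace(0,6.28,40)]
    M=np.zeros(((box[3]-box[1])*s,(box[2]-box[0])*s),np.uint8)
    for P in (pts,cap):
        uv=np.array([proj(m,q) for q in P]);uv=((uv-[box[0],box[1]]+.5)*s).astype(np.int32)
        cv2.fillConvexPoly(M,cv2.convexHull(uv),1)
    return cv2.resize(M.astype(np.float32),None,fx=1/s,fy=1/s,interpolation=cv2.INTER_AREA)
B3=(215,190,305,285);B4=(275,180,360,275)
def target(n,m,B):
    i=cv2.imread(f'pics/{n}.png')[B[1]:B[3],B[0]:B[2]]
    h=hullmask(m,(626,-241,.2),B)
    # background is bluish-ish gray with smooth brightness: use grabcut seeded
    gc=np.where(cv2.erode((h>.5).astype(np.uint8),np.ones((15,15)))>0,1,np.where(cv2.dilate((h>.5).astype(np.uint8),np.ones((15,15)))>0,3,0)).astype(np.uint8)
    cv2.grabCut(i,gc,None,np.zeros((1,65)),np.zeros((1,65)),6,cv2.GC_INIT_WITH_MASK)
    return ((gc==1)|(gc==3)).astype(np.float32)
T3=target('w3',m3,B3);T4=target('w4',m4,B4)
def cost(p): return abs(hullmask(m3,p,B3)-T3).sum()+abs(hullmask(m4,p,B4)-T4).sum()
best=min(((cost((626,-241,a)),a) for a in np.arange(0,1.571,.087)))
print(best,T3.sum(),T4.sum())
r=minimize(cost,(626,-241,best[1]),method='Nelder-Mead',options=dict(initial_simplex=[(626,-241,best[1]),(630,-241,best[1]),(626,-237,best[1]),(626,-241,best[1]+.1)]))
print(r.x,np.degrees(r.x[2]),r.fun)
for n,m,B,T in(('w3',m3,B3,T3),('w4',m4,B4,T4)):
    i=cv2.imread(f'pics/{n}.png')[B[1]:B[3],B[0]:B[2]];h=hullmask(m,r.x,B)
    i=cv2.resize(i,None,fx=4,fy=4)
    for k,col in((T,(0,0,255)),(h,(0,255,0))):
        cs=cv2.findContours((cv2.resize(k,None,fx=4,fy=4)>.5).astype(np.uint8),0,1)[0];cv2.drawContours(i,cs,-1,col,1)
    cv2.imwrite(f'pics/fit_{n}.png',i)
a=cv2.imread('pics/fit_w3.png');b=cv2.imread('pics/fit_w4.png');H=min(a.shape[0],b.shape[0]);cv2.imwrite('pics/fit.png',np.hstack([a[:H],b[:H]]))
E
```

```text
(array([ 627.56315082, -241.4192887 ,  126.73636361]), [0.11401611398009405, 0.11401611398011706])
(np.float32(570.75), np.float64(0.174)) 3542.0 3317.0
[ 6.28078373e+02 -2.42306458e+02  2.50907393e-01] 14.375934671315955 338.3125
```

View pics/fit.png

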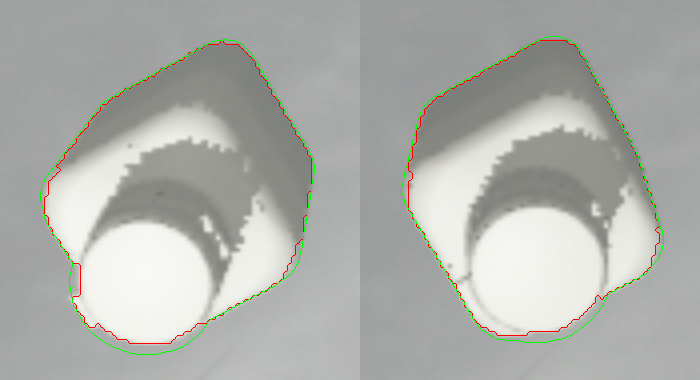

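Request:
apply_moves:
  rows: [1,6,39.5,40,-0.125,1,6,39.5,80,-0.25,1,6,39.5,120,-0.375,1,6,39.5,160,-0.5,1,6,39.5,170,-0.506,1,6,39.5,170,-0.506,1,6,39.5,170,-0.506]

```text
time: 3.18
position: [628.4, -238.1, 159.0]
tool_rot: [-0.001, 0.613, 0.79, 0.0]
force: [0.8, 0.5, 0.2]
finger_gap: 85.7
```

```bash
python3 -c "
from h import *
snap('w5')
m,o=load('w5');x=Rq(o['tool_rot'])[:,0];print(np.degrees(np.arctan2(x[1],x[0])),totool(o,(628,-242,62)),o['q'])"
```

```text
3.1833 [ 628.4 -238.1  159. ] [-1.822e+00 -1.000e-03 -3.141e+00] [0.8 0.5 0.2] 85.67343655733464
104.40171390804338 [-3.76188082 -1.26547631 97.03972538] [-4.31602452e-01  6.44048410e-01  1.36975485e+00  3.61382488e-04
  1.12898247e+00 -2.25391118e+00]
```

View pics/w5.png

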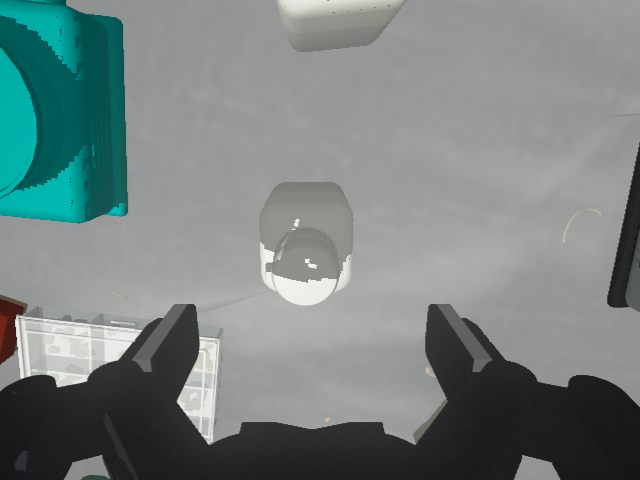

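Request:
apply_moves:
  rows: [1,-4,-1.3,20,0,1,-4,-1.3,45,0,1,-4,-1.3,70,0,1,-4,-1.3,85,0,1,-4,-1.3,93,0,1,-4,-1.3,97,0,1,-4,-1.3,97,0,1,-4,-1.3,97,0]

```text
time: 3.9
position: [629.8, -243.3, 65.4]
tool_rot: [0.002, 0.613, 0.79, 0.001]
force: [-0.1, -0.2, 0.1]
finger_gap: 85.4
```

```bash
python3 -c "
from h import *
snap('w6')
from bench import grab_frame
i=grab_frame('scene')[:,:,::-1];crop(i,330,200,480,340,5,'pics/s6.png')"
```

```text
3.9 [ 629.8 -243.3   65.4] [-1.822  0.004  3.14 ] [-0.1 -0.2  0.1] 85.40011716648743
```

View pics/s6.png

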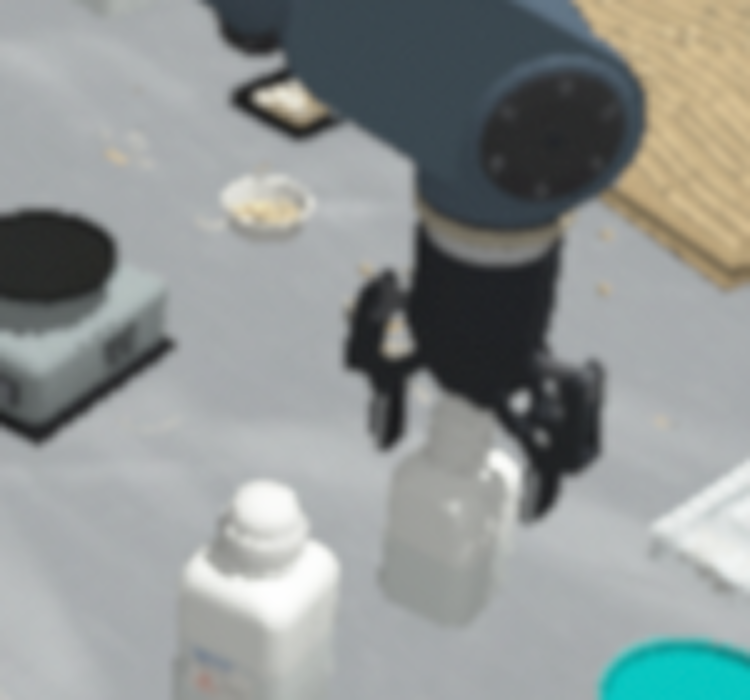

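Request:
apply_moves:
  rows: [1,0,0,5,0,1,0,0,5,0,0.2,0,0,5,0,-1,0,0,5,0,-1,0,0,5,0,-1,0,0,5,0,-1,0,0,5,0]

```text
time: 4.58
position: [629.9, -243.4, 60.8]
tool_rot: [0.002, 0.613, 0.79, 0.001]
force: [-0.9, 1.9, 5.6]
finger_gap: 55.3
```

```bash
python3 -c "
from h import *
snap('w7')"
```

```text
4.5833 [ 629.9 -243.4   60.8] [-1.822  0.004  3.14 ] [-0.9  1.9  5.6] 55.29386371125149
```

View pics/w7.png

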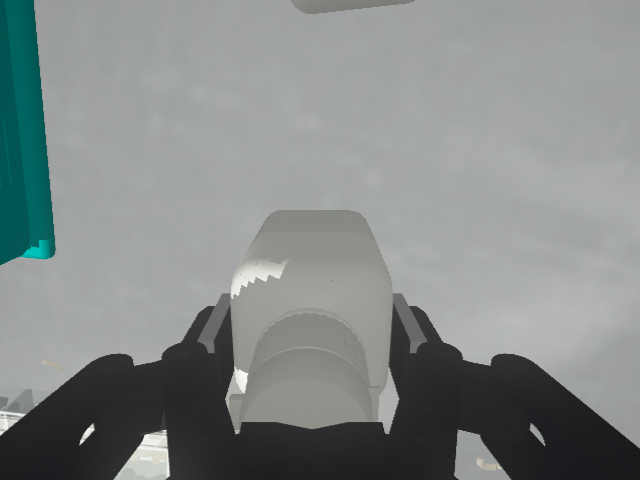

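Request:
apply_moves:
  rows: [-1,0,0,-15,0,-1,0,0,-45,0,-1,10,0,-80,0,-1,40,0.5,-110,-0.05,-1,78,1,-118,-0.12,-1,116,1.5,-118,-0.19,-1,154,2,-118,-0.26,-1,192,2.5,-118,-0.33,-1,230,3,-118,-0.39,-1,262,3.4,-118,-0.42]

```text
time: 5.47
position: [566.5, 13.6, 177.8]
tool_rot: [0.002, 0.433, 0.901, 0.0]
force: [1.2, -0.4, -1.8]
finger_gap: 55.1
```

```bash
python3 -c "
from h import *
snap('w8')
m,o=load('w8');x=Rq(o['tool_rot'])[:,0];print(np.degrees(np.arctan2(x[1],x[0])),totool(o,(556.2,57.4,160)))"
```

```text
5.4667 [566.5  13.6 177.8] [-2.246  0.004  3.14 ] [ 1.2 -0.4 -1.8] 55.120367170796534
128.66878693760427 [40.71330487 19.30089541 17.7138777 ]
```

View pics/w8.png

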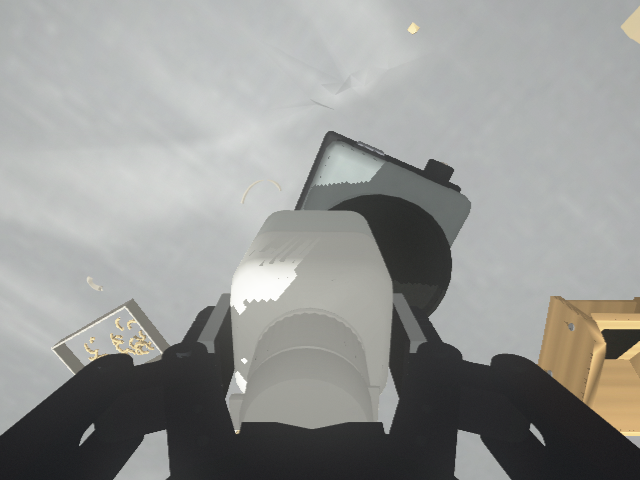

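Request:
apply_moves:
  rows: [-1,30,14,0,0,-1,40.5,19.3,5,0,-1,40.5,19.3,12,0,-1,40.5,19.3,18,0,-1,40.5,19.3,23,0,-1,40.5,19.3,23,0]

```text
time: 6.02
position: [554.7, 60.3, 153.2]
tool_rot: [0.0, 0.432, 0.902, 0.0]
force: [0.3, -1.0, -1.6]
finger_gap: 55.0
```

```bash
python3 -c "
from h import *
snap('w9')
m,o=load('w9');print(totool(o,(556.2,57.4,144.8)))
from bench import grab_frame
i=grab_frame('scene')[:,:,::-1];crop(i,280,190,400,290,6,'pics/s9.png')
i=grab_frame('top')[:,:,::-1];cv2.imwrite('pics/t9.png',i)"
```

```text
6.0167 [554.7  60.3 153.2] [-2.247  0.     3.142] [ 0.3 -1.  -1.6] 54.980930007900916
[-3.22815881 -0.6510792   8.4357202 ]
```

View pics/w9.png

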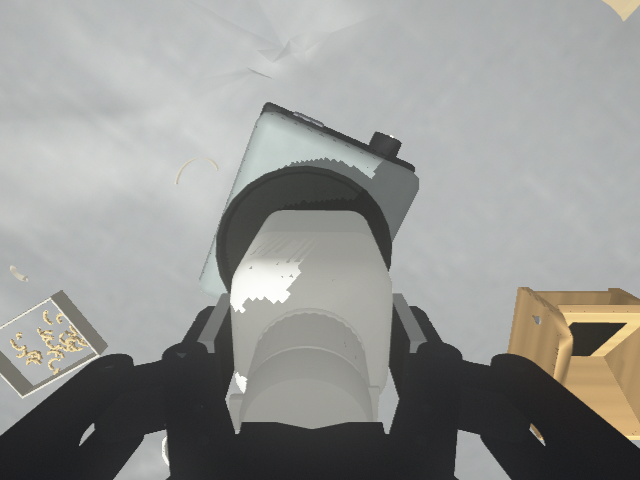

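View pics/s9.png

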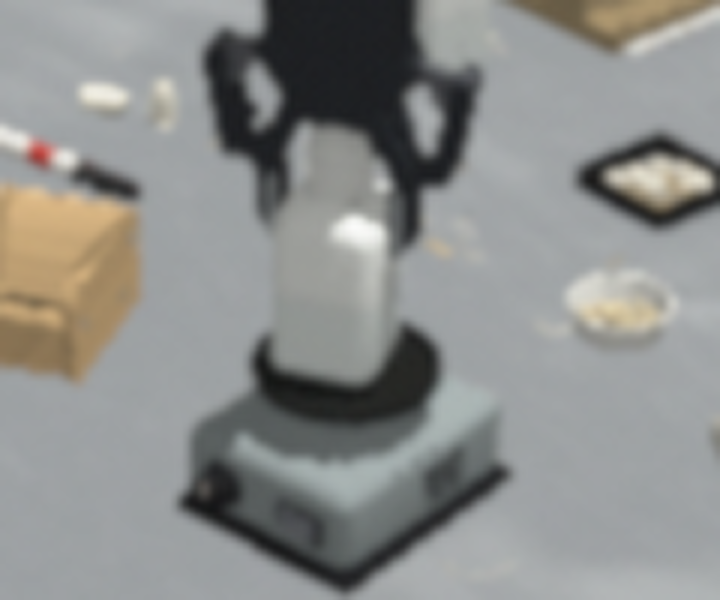

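Request:
apply_moves:
  rows: [-1,-3.2,-0.7,2,0,-1,-3.2,-0.7,4,0,-1,-3.2,-0.7,6,0,-1,-3.2,-0.7,7.5,0,-1,-3.2,-0.7,9,0,-1,-3.2,-0.7,10.5,0,-1,-3.2,-0.7,12,0,-1,-3.2,-0.7,13,0,-1,-3.2,-0.7,14,0]

```text
time: 6.92
position: [556.9, 57.8, 140.9]
tool_rot: [0.001, 0.432, 0.902, 0.001]
force: [-1.9, 1.1, 2.8]
finger_gap: 55.3
```

```bash
python3 -c "
from h import *
snap('w10')"
```

```text
6.9167 [556.9  57.8 140.9] [-2.247e+00  3.000e-03 -3.141e+00] [-1.9  1.1  2.8] 55.31037528462269
```

View pics/w10.png

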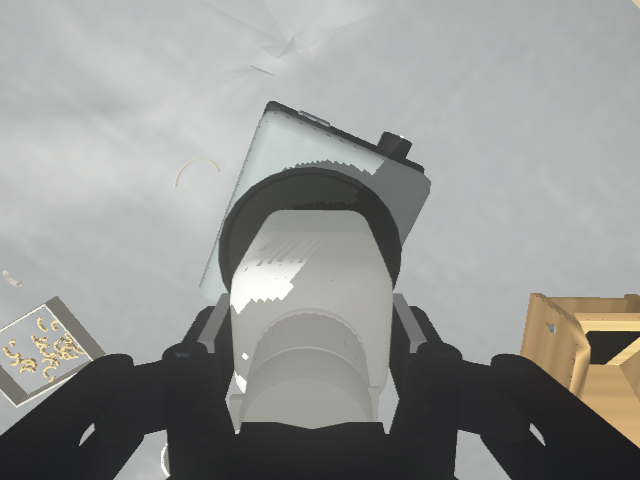

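Request:
apply_moves:
  rows: [-1,0,0,1.5,0,-1,0,0,3,0,-1,0,0,4.5,0,-1,0,0,6,0,-1,0,0,7,0,-1,0,0,8,0]

```text
time: 7.47
position: [557.4, 58.1, 134.4]
tool_rot: [0.002, 0.432, 0.902, 0.001]
force: [-9.9, 3.8, 31.5]
finger_gap: 55.3
```

Request:
apply_moves:
  rows: [-1,0,0,0.3,0,-1,0,0,0.3,0,-1,0,0,0.3,0]

```text
time: 7.72
position: [557.4, 58.1, 134.6]
tool_rot: [0.002, 0.432, 0.902, 0.001]
force: [-4.1, -0.0, 11.3]
finger_gap: 55.2
```

Request:
apply_moves:
  rows: [-1,0,0,0.6,0,-1,0,0,0.6,0,-1,0,0,0.6,0,-1,0,0,0.6,0,-1,0,0,0.6,0,-1,0,0,0.6,0,-1,0,0,0.6,0,-1,0,0,0.6,0,-1,0,0,0.6,0,-1,0,0,0.6,0]

```text
time: 8.55
position: [557.5, 58.2, 134.7]
tool_rot: [0.002, 0.432, 0.902, 0.001]
force: [-4.5, 0.3, 11.1]
finger_gap: 55.1
```

```bash
python3 -c "
from h import *
snap('w11')
from bench import grab_frame
i=grab_frame('scene')[:,:,::-1];crop(i,280,190,400,290,6,'pics/s11.png')"
```

```text
8.55 [557.5  58.2 134.7] [-2.248  0.005 -3.141] [-4.5  0.3 11.1] 55.065111048454646
```

View pics/w11.png

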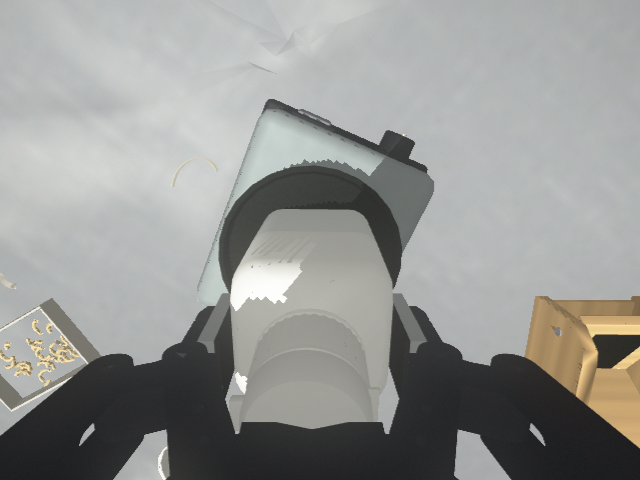

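View pics/s11.png

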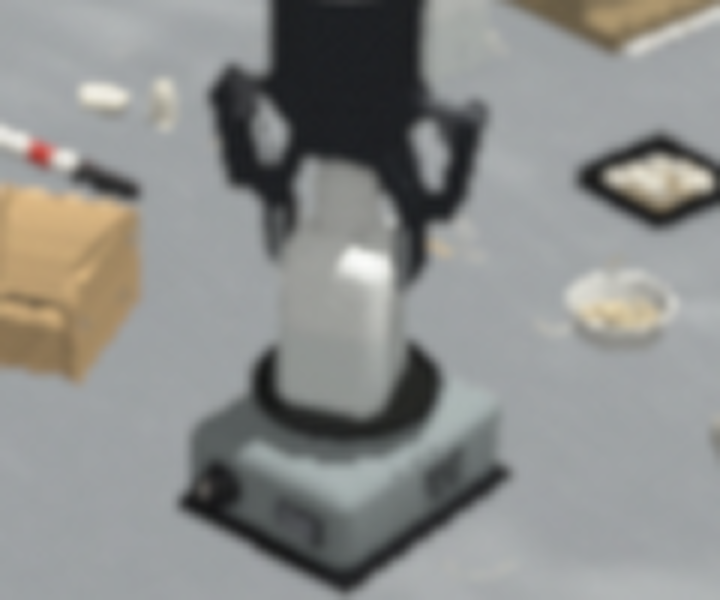

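Request:
apply_moves:
  rows: [-1,0,0,0.6,0,-1,0,0,1,0,-1,0,0,1,0,-1,0,0,1,0,-1,0,0,1,0,-1,0,0,1,0,-1,0,0,1,0,-1,0,0,1,0,-1,0,0,1,0,-1,0,0,1,0]

```text
time: 9.48
position: [557.5, 58.2, 134.6]
tool_rot: [0.002, 0.432, 0.902, 0.001]
force: [-4.8, 1.4, 14.6]
finger_gap: 55.1
```

Request:
apply_moves:
  rows: [-1,0,0,1,0,-1,0,0,1,0,-1,0,0,1,0,-1,0,0,1,0,-1,0,0,1,0,-1,0,0,1,0,-1,0,0,1,0,-1,0,0,1,0,-1,0,0,1,0,-1,0,0,1,0]

```text
time: 10.32
position: [557.6, 58.3, 134.6]
tool_rot: [0.002, 0.432, 0.902, 0.001]
force: [-5.5, 1.3, 15.5]
finger_gap: 55.2
```

Request:
apply_moves:
  rows: [-1,0,0,1,0,-1,0,0,1,0,-1,0,0,1,0,-1,0,0,1,0,-1,0,0,1,0,-1,0,0,1,0,-1,0,0,1,0,-1,0,0,1,0]

```text
time: 10.98
position: [557.6, 58.3, 134.6]
tool_rot: [0.002, 0.432, 0.902, 0.002]
force: [-6.1, 1.3, 15.4]
finger_gap: 55.1
```

Request:
apply_moves:
  rows: [-1,0,0,-2,0,-1,0,0,-6,0,-1,0,0,-11,0,-1,0,0,-20,0,-1,0,0,-35,0,-1,15,7,-45,0,-1,45,20,-45,0,-1,80,37,-45,0,-1,115,53,-45,0,-1,150,69,-45,0]

```text
time: 11.82
position: [516.7, 220.0, 179.8]
tool_rot: [0.003, 0.433, 0.902, 0.002]
force: [1.6, 0.6, -1.5]
finger_gap: 55.0
```

```bash
python3 -c "
from h import *
snap('w12')
m,o=load('w12');x=Rq(o['tool_rot'])[:,0];print(np.degrees(np.arctan2(x[1],x[0])),totool(o,(500,287.2,160)))"
```

```text
11.8167 [516.7 220.  179.8] [-2.247  0.006 -3.141] [ 1.6  0.6 -1.5] 55.047748029960665
128.74305585028569 [62.94893583 28.97776127 19.76702745]
```

View pics/w12.png

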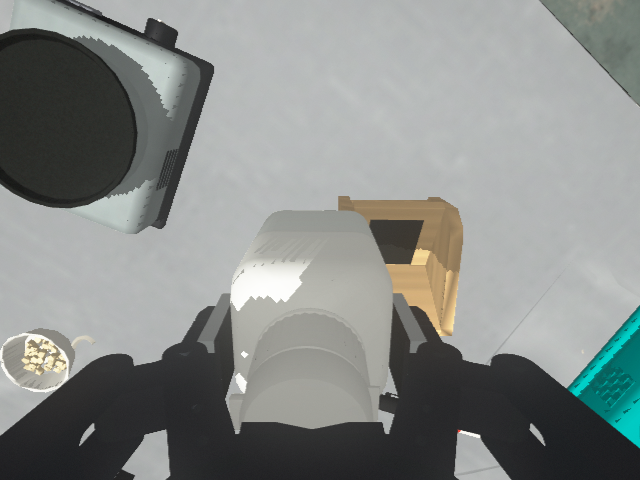

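Request:
apply_moves:
  rows: [-1,30,14,0,0,-1,55,25,4,0,-1,63,29,12,0,-1,63,29,20,0,-1,63,29,30,0,-1,63,29,30,0]

```text
time: 12.37
position: [497.5, 291.4, 147.6]
tool_rot: [0.001, 0.432, 0.902, 0.001]
force: [-0.8, -0.0, -1.1]
finger_gap: 55.1
```

```bash
python3 -c "
from h import *
snap('w13')
m,o=load('w13');print(totool(o,(500,287.2,98.6)))
from bench import grab_frame
i=grab_frame('scene')[:,:,::-1];crop(i,240,180,340,270,6,'pics/s13.png')
i=grab_frame('top')[:,:,::-1];crop(i,200,190,320,300,5,'pics/t13.png')"
```

```text
12.3667 [497.5 291.4 147.6] [-2.249e+00  3.000e-03 -3.140e+00] [-0.8 -0.  -1.1] 55.07752529520205
[-4.82102593 -0.792091   49.02193822]
```

View pics/w13.png

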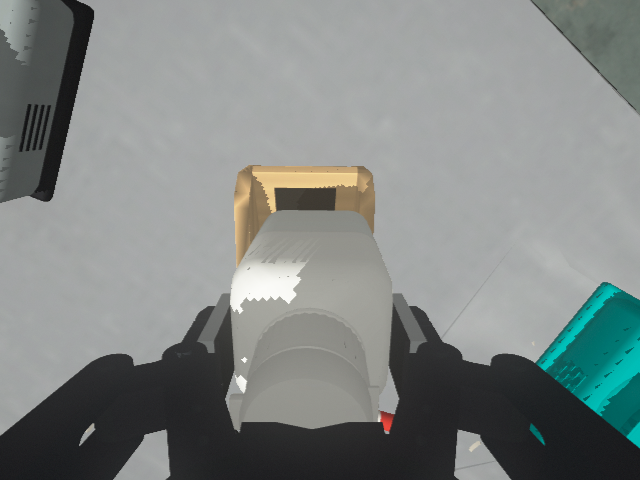

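View pics/s13.png

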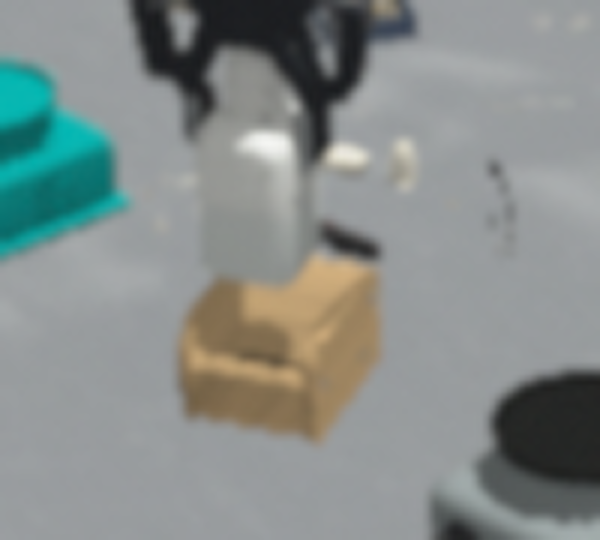

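Request:
apply_moves:
  rows: [-1,-4.8,-0.8,2,0,-1,-4.8,-0.8,6,0,-1,-4.8,-0.8,14,0,-1,-4.8,-0.8,22,0,-1,-4.8,-0.8,30,0,-1,-4.8,-0.8,37,0,-1,-4.8,-0.8,41,0,-1,-4.8,-0.8,41,0]

```text
time: 13.18
position: [500.6, 287.6, 107.7]
tool_rot: [0.001, 0.432, 0.902, 0.002]
force: [0.1, 0.5, -1.4]
finger_gap: 55.0
```

```bash
python3 -c "
from h import *
snap('w14')
m,o=load('w14');print(totool(o,(500,287.2,98.6)))
from bench import grab_frame
i=grab_frame('scene')[:,:,::-1];crop(i,240,180,340,270,6,'pics/s14.png')"
```

```text
13.1833 [500.6 287.6 107.7] [-2.249  0.004 -3.14 ] [ 0.1  0.5 -1.4] 55.03442540771059
[ 0.0770333  -0.7621206   9.08826625]
```

View pics/w14.png

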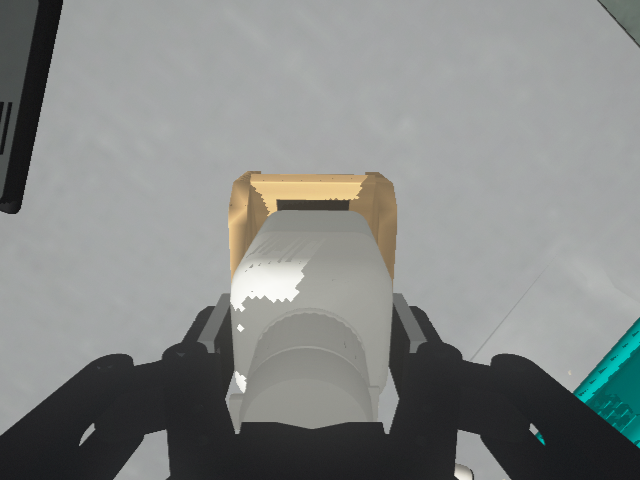

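View pics/s14.png

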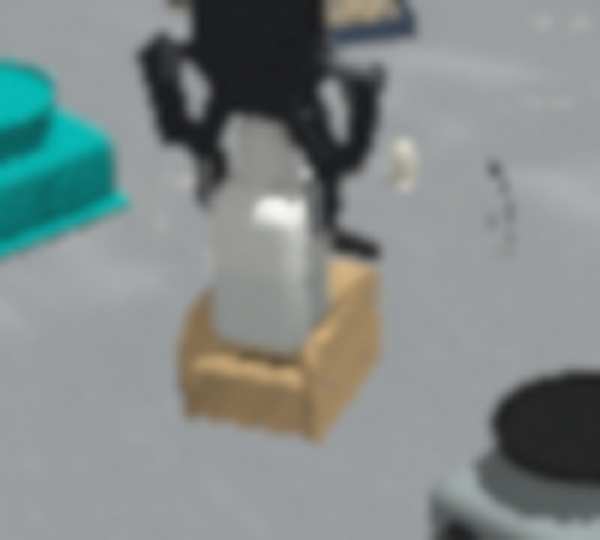

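Request:
apply_moves:
  rows: [-1,0,1,2,0,-1,0,2,4,0,-1,0,3,6,0,-1,0,3,7,0,-1,0,3,8,0,-1,0,3,9,0,-1,0,3,9,0]

```text
time: 13.87
position: [503.3, 289.5, 100.0]
tool_rot: [0.002, 0.432, 0.902, 0.002]
force: [-3.2, -2.6, 2.3]
finger_gap: 54.9
```

Request:
apply_moves:
  rows: [-1,0,1.5,1,0,-1,0,3,2,0,-1,0,4.5,3,0,-1,0,6,4,0,-1,0,7,5,0,-1,0,7,5,0]

```text
time: 14.37
position: [507.6, 293.2, 95.3]
tool_rot: [0.001, 0.432, 0.902, 0.001]
force: [-9.6, -5.9, 11.4]
finger_gap: 55.2
```

```bash
python3 -c "
from h import *
snap('w15')
from bench import grab_frame
i=grab_frame('scene')[:,:,::-1];crop(i,240,180,340,270,6,'pics/s15.png')"
```

```text
14.3667 [507.6 293.2  95.3] [-2.249e+00  2.000e-03 -3.141e+00] [-9.6 -5.9 11.4] 55.23757559881926
```

View pics/w15.png

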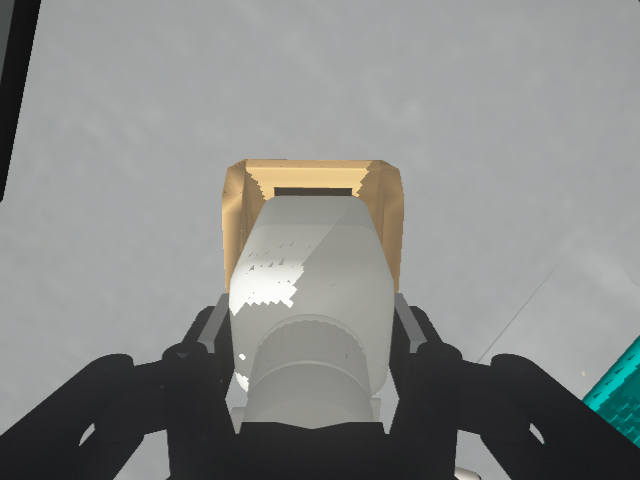

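View pics/s15.png

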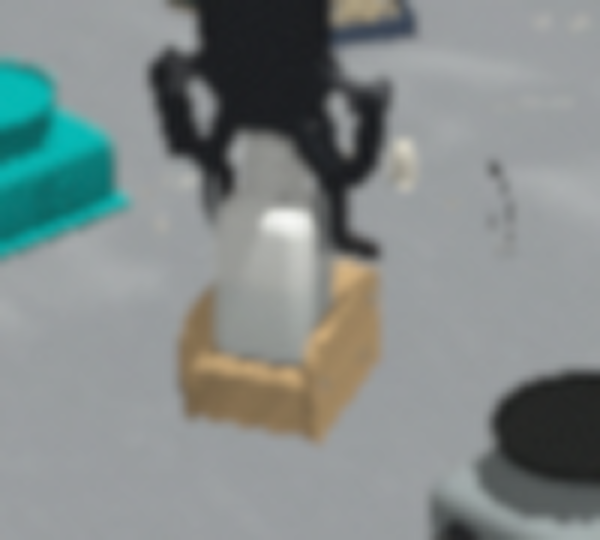

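Request:
apply_moves:
  rows: [-1,0,2,1,0,-1,0,3.5,2,0,-1,0,5,3,0,-1,0,6.5,4,0,-1,0,8,5.2,0,-1,0,9.5,6.5,0,-1,0,11,8,0,-1,0,12.5,9.4,0,-1,0,13,9.8,0]

```text
time: 15.22
position: [517.5, 301.2, 86.5]
tool_rot: [0.0, 0.432, 0.902, 0.0]
force: [-5.2, -3.0, 8.5]
finger_gap: 55.2
```

```bash
python3 -c "
from h import *
snap('w16')
m,o=load('w16');d=o['position']-[493.7,282.2,27.5];print(d[0]*.783+d[1]*.622,-.622*d[0]+.783*d[1],d[2])"
```

```text
15.2167 [517.5 301.2  86.5] [-2.249e+00  1.000e-03  3.141e+00] [-5.2 -3.   8.5] 55.23277415361616
30.42085604207727 0.09649091852226555 59.03899501289288
```

View pics/w16.png

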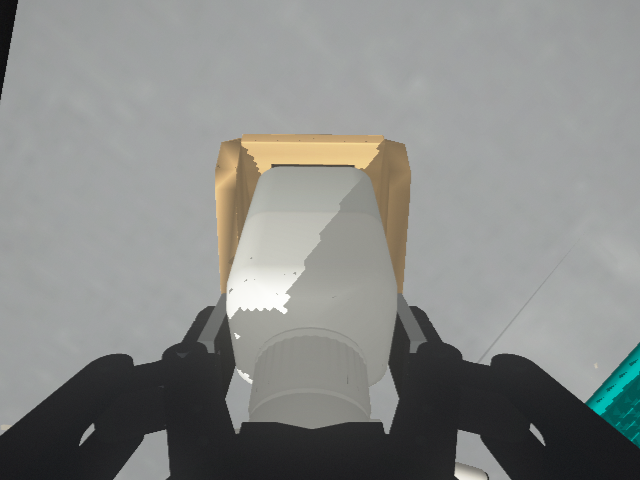

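Request:
apply_moves:
  rows: [-1,0,1.3,1.5,0,-1,0,2.5,3,0,-1,0,3.7,4.5,0,-1,0,4.8,6,0,-1,0,5.8,7.3,0,-1,0,6.7,8.5,0,-1,0,7,9,0,-1,0,7,9,0]

```text
time: 15.93
position: [524.2, 306.3, 78.9]
tool_rot: [0.001, 0.432, 0.902, 0.002]
force: [-0.6, -1.1, 12.6]
finger_gap: 55.2
```

```bash
python3 -c "
from h import *
snap('w17')
m,o=load('w17');d=o['position']-[493.7,282.2,27.5];print(d[0]*.783+d[1]*.622,-.622*d[0]+.783*d[1],d[2])
from bench import grab_frame
i=grab_frame('scene')[:,:,::-1];crop(i,240,180,340,270,6,'pics/s17.png')"
```

```text
15.9333 [524.2 306.3  78.9] [-2.249  0.004 -3.14 ] [-0.6 -1.1 12.6] 55.22762297953631
38.901395924943905 -0.11225577806887443 51.44866631828427
```

View pics/w17.png

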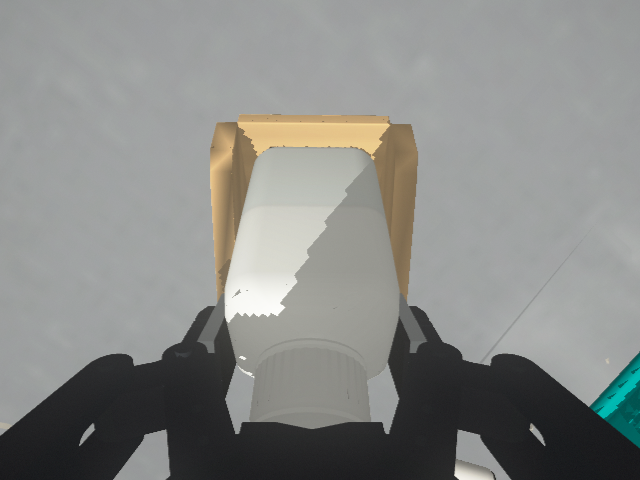

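View pics/s17.png

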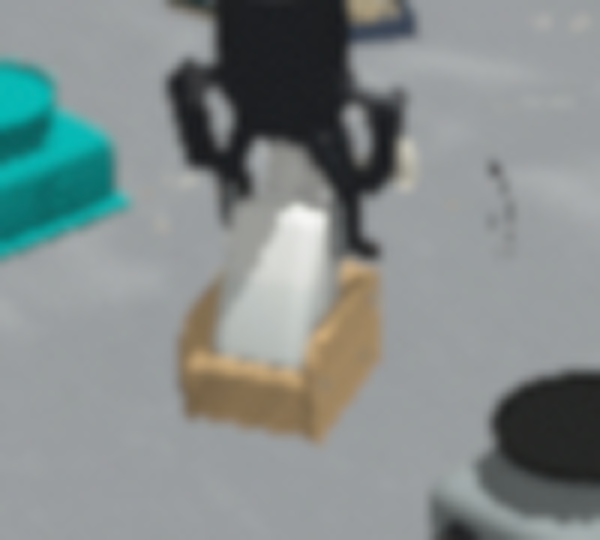

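```bash
python3 - <<'E'
from h import *
m,o=load('w17')
y=np.array([-.622,.783,0]);h=np.array([.783,.622,0]);up=np.array([0,0,1.])
X=-h*.866+up*.5;Z=h*.5+up*.866
for S in ([493.7,282.2,26.5],[493.7,282.2,28]):
    S=np.array(S)
    for n,q in [('baseback',(28,0,0)),('flat/shoulder edge',(28,0,79)),('L',(28,-18,0)),('footTopInR',(38.5,33,0)),('footTopInL',(38.5,-33,0)),('cap topback',(17.5,0,128)),('cap base back',(17.5,0,102))]:
        print(n,proj(m,S+q[0]*X+q[1]*y+q[2]*Z).round(1))
for a in (0,3,6): # pivot: back edge lifts? base tilt phi
    p=np.radians(a);M=np.array([28*np.cos(p)-28,28*np.sin(p)]);b=np.array([np.cos(p),-np.sin(p)]);ax=np.array([np.sin(p),np.cos(p)])
    S=np.array([493.7,282.2,27.3])
    for q in ((28,0),(28,79),(17.5,128)):
        r=M+q[0]*b+q[1]*ax;print(a,q,proj(m,S+r[0]*X+r[1]*Z).round(1))
i=cv2.imread('pics/w17.png');crop(i,200,100,430,430,2.4,'pics/w17c.png')
E
```

```text
baseback [313. 145.]
flat/shoulder edge [312.4 287.8]
L [273.3 144.8]
footTopInR [389.3 124.8]
footTopInL [237.  123.8]
cap topback [311.6 474.9]
cap base back [312.  373.1]
baseback [313.  145.2]
flat/shoulder edge [312.4 289.8]
L [273. 145.]
footTopInR [389.9 124.8]
footTopInL [236.4 123.8]
cap topback [311.6 480.2]
cap base back [312.  376.3]
0 (28, 0) [313.  145.1]
0 (28, 79) [312.4 288.9]
0 (17.5, 128) [311.6 477.7]
3 (28, 0) [313.  145.3]
3 (28, 79) [312.5 280.8]
3 (17.5, 128) [311.7 473. ]
6 (28, 0) [313.  145.7]
6 (28, 79) [312.6 272.1]
6 (17.5, 128) [311.8 466.1]
```

View pics/w17c.png

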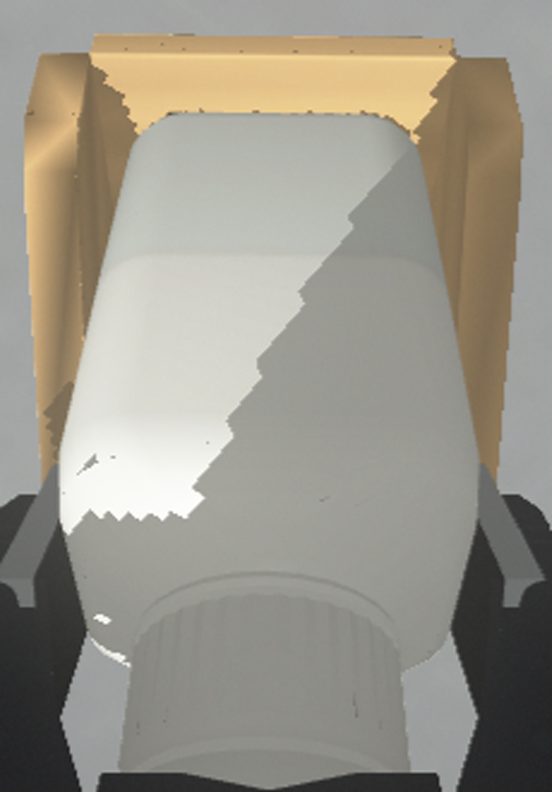

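Request:
apply_moves:
  rows: [-1,0,0.5,0.8,0,-1,0,0.8,1.5,0,-1,0,1.2,2,0,-1,0,1.2,2,0]

```text
time: 16.37
position: [525.2, 307.0, 77.9]
tool_rot: [0.002, 0.432, 0.902, 0.001]
force: [-4.5, -2.5, 10.7]
finger_gap: 55.3
```

```bash
python3 -c "
from h import *
snap('w18')
m,o=load('w18');d=o['position']-[493.7,282.2,27.5];print(d[0]*.783+d[1]*.622,-.622*d[0]+.783*d[1],d[2])
i=cv2.imread('pics/w18.png');crop(i,200,100,430,430,2.4,'pics/w18c.png')"
```

```text
16.3667 [525.2 307.   77.9] [-2.249  0.004 -3.14 ] [-4.5 -2.5 10.7] 55.25332019409829
40.097566023163125 -0.20378664163426663 50.36129051479202
```

View pics/w18c.png

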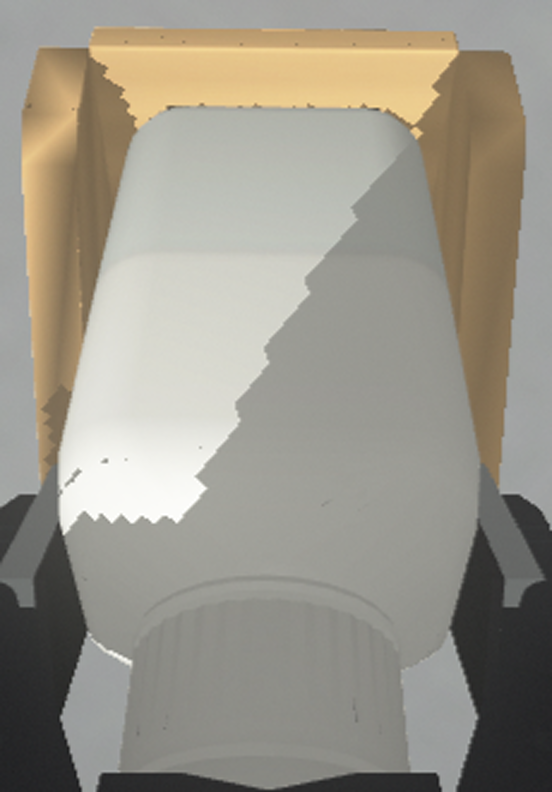

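Request:
apply_moves:
  rows: [-1,0,0.5,0.7,0,-1,0,1,1.4,0,-1,0,1.5,2,0,-1,0,2,2.7,0,-1,0,2,2.7,0]

```text
time: 16.83
position: [526.7, 308.1, 76.0]
tool_rot: [0.002, 0.432, 0.902, 0.001]
force: [-5.3, -3.0, 11.5]
finger_gap: 54.7
```

```bash
python3 -c "
from h import *
snap('w19')
m,o=load('w19');d=o['position']-[493.7,282.2,27.5];print(d[0]*.783+d[1]*.622,-.622*d[0]+.783*d[1],d[2])
i=cv2.imread('pics/w19.png');crop(i,200,100,430,430,2.4,'pics/w19c.png')
from bench import grab_frame
i=grab_frame('scene')[:,:,::-1];crop(i,240,180,340,270,6,'pics/s19.png')"
```

```text
16.8333 [526.7 308.1  76. ] [-2.249  0.004 -3.141] [-5.3 -3.  11.5] 54.662551097459605
41.985517671011806 -0.26858950526707304 48.4828969731105
```

View pics/w19c.png

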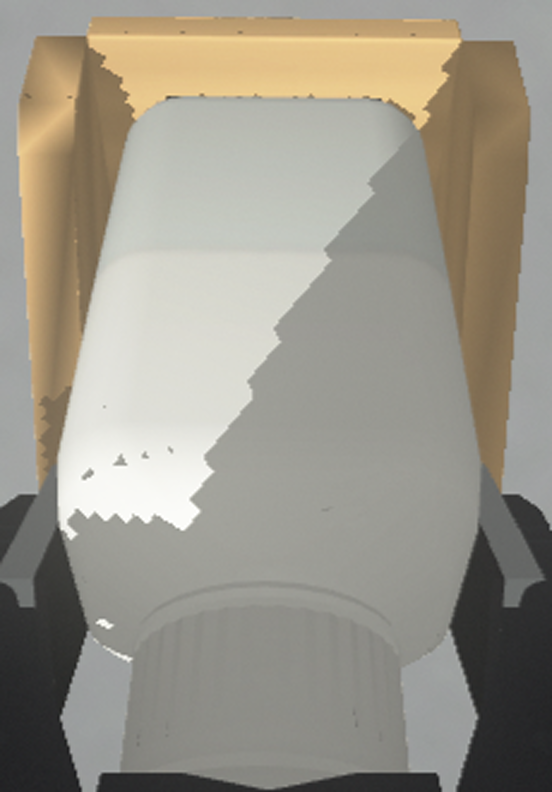

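View pics/s19.png

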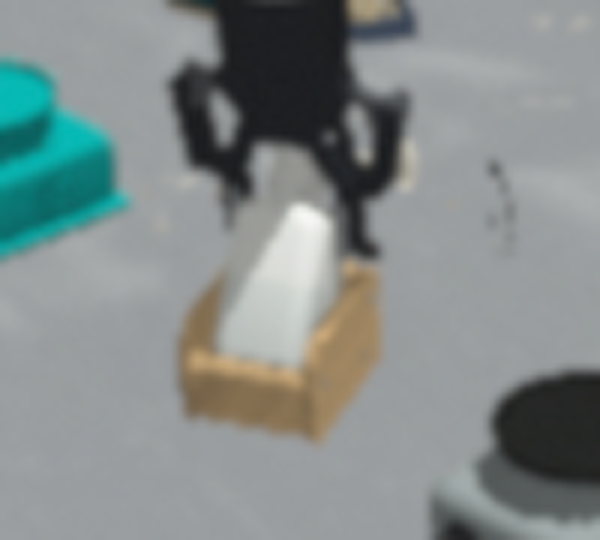

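```bash
python3 - <<'E'
from h import *
y=np.array([-.622,.783,0]);h=np.array([.783,.622,0]);up=np.array([0,0,1.])
X=-h*.866+up*.5;Z=h*.5+up*.866
S=np.array([493.7,282.2,27.3])
for w in ('w17','w19'):
    m,o=load(w)
    print(w,'foot top edge',proj(m,S+38.5*X).round(1),'cheekback', proj(m,S+28*X+33*y+20*Z).round(1),'padtop',proj(m,S+26*X).round(1))
    for a in (0,3,6,9):
        p=np.radians(a);M=np.array([28*np.cos(p)-28,28*np.sin(p)]);b=np.array([np.cos(p),-np.sin(p)]);ax=np.array([np.sin(p),np.cos(p)])
        print(a,end=' ')
        for q in ((28,0),(28,2),(28,79),(17.5,100)):
            r=M+q[0]*b+q[1]*ax;print(q,proj(m,S+r[0]*X+r[1]*Z).round(1),end=' ')
        print()
# calibrate features on upright bottle in w7: TCP 60.8 above base, bottle y offset -1.5
m,o=load('w13');Rt=Rq(o['tool_rot'])
for off in (-3,-1.5,0):
  for q in ((-28,0),(-28,79),(-17.5,100),(-17.5,128)):
    # tool frame: y=h ; back is -y ; z down
    P=o['position']+Rt@np.array([0,off+q[0],60.7-q[1]])
    print(off,q,proj(m,P).round(1),end=' ')
  print()
i=cv2.imread('pics/w13.png');crop(i,200,180,430,430,2.4,'pics/w13c.png')
E
```

```text
w17 foot top edge [313.2 124.3] cheekback [392.2 172.9] padtop [313.  148.9]
0 (28, 0) [313.  145.1] (28, 2) [313.  147.7] (28, 79) [312.4 288.9] (17.5, 100) [312.  368.2] 
3 (28, 0) [313.  145.3] (28, 2) [313.  147.6] (28, 79) [312.5 280.8] (17.5, 100) [312.1 361.7] 
6 (28, 0) [313.  145.7] (28, 2) [313.  147.8] (28, 79) [312.6 272.1] (17.5, 100) [312.2 353.9] 
9 (28, 0) [313.  146.4] (28, 2) [313.  148.3] (28, 79) [312.7 262.8] (17.5, 100) [312.3 345. ] 
w19 foot top edge [313.6 116.8] cheekback [394.5 166.3] padtop [313.4 142.3]
0 (28, 0) [313.4 138.4] (28, 2) [313.4 141. ] (28, 79) [313.  283.6] (17.5, 100) [312.5 365.2] 
3 (28, 0) [313.4 138.6] (28, 2) [313.4 140.9] (28, 79) [313.1 275.1] (17.5, 100) [312.7 358.4] 
6 (28, 0) [313.4 139. ] (28, 2) [313.4 141.2] (28, 79) [313.2 265.9] (17.5, 100) [312.8 350.2] 
9 (28, 0) [313.4 139.8] (28, 2) [313.4 141.7] (28, 79) [313.3 256.1] (17.5, 100) [312.9 340.8] 
-3 (-28, 0) [311.7 204.8] -3 (-28, 79) [311.7 253.1] -3 (-17.5, 100) [311.7 310.3] -3 (-17.5, 128) [311.7 368.7] 
-1.5 (-28, 0) [311.7 207.5] -1.5 (-28, 79) [311.7 257.3] -1.5 (-17.5, 100) [311.7 314.9] -1.5 (-17.5, 128) [311.7 374.4] 
0 (-28, 0) [311.7 210.3] 0 (-28, 79) [311.7 261.5] 0 (-17.5, 100) [311.7 319.5] 0 (-17.5, 128) [311.7 380.1]
```

View pics/w13c.png

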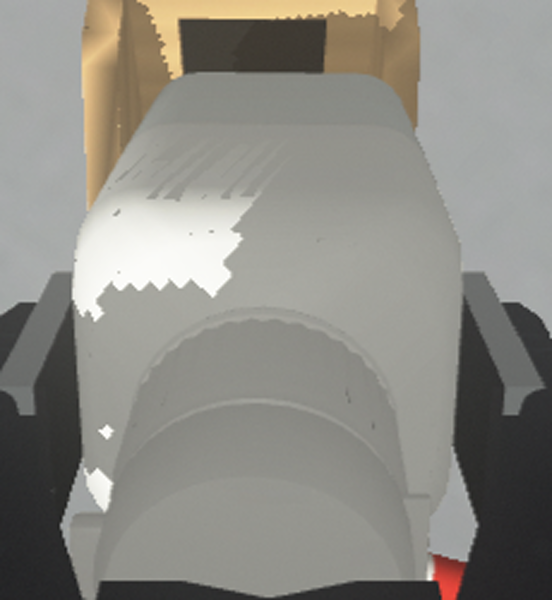

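```bash
python3 - <<'E'
from h import *
from scipy.optimize import brentq
y=np.array([-.622,.783,0]);h=np.array([.783,.622,0]);up=np.array([0,0,1.])
X=-h*.866+up*.5;Z=h*.5+up*.866
S=np.array([493.7,282.2,27.3])
m13,o=load('w13');Rt=Rq(o['tool_rot'])
for off in (-1.5,-.7,0):
  for r in (17.5,19):
    fz=lambda z:proj(m13,o['position']+Rt@np.array([0,off-r,60.7-z]))[1]-308
    z=brentq(fz,70,120)
    for w,v in (('w17',340),('w18',341.5),('w19',342.5)):
        m,_=load(w)
        def g(a):
            p=np.radians(a);M=np.array([28*np.cos(p)-28,28*np.sin(p)]);b=np.array([np.cos(p),-np.sin(p)]);ax=np.array([np.sin(p),np.cos(p)])
            q=M+r*b+z*ax;return proj(m,S+q[0]*X+q[1]*Z)[1]-v
        print(off,r,round(z,1),w,[round(g(a),1) for a in(0,3,6)],round(brentq(g,-10,20),2))
E
```

```text
-1.5 17.5 95.6 w17 [np.float64(14.2), np.float64(7.7), np.float64(0.2)] 6.07
-1.5 17.5 95.6 w18 [np.float64(11.3), np.float64(4.7), np.float64(-3.0)] 4.89
-1.5 17.5 95.6 w19 [np.float64(8.4), np.float64(1.6), np.float64(-6.4)] 3.62
-1.5 19 98.5 w17 [np.float64(21.2), np.float64(14.3), np.float64(6.2)] 8.03
-1.5 19 98.5 w18 [np.float64(18.3), np.float64(11.3), np.float64(3.0)] 7.0
-1.5 19 98.5 w19 [np.float64(15.5), np.float64(8.2), np.float64(-0.3)] 5.89
-0.7 17.5 94.0 w17 [np.float64(9.4), np.float64(3.0), np.float64(-4.5)] 4.24
-0.7 17.5 94.0 w18 [np.float64(6.5), np.float64(-0.1), np.float64(-7.7)] 2.96
-0.7 17.5 94.0 w19 [np.float64(3.4), np.float64(-3.3), np.float64(-11.2)] 1.58
-0.7 19 97.0 w17 [np.float64(16.2), np.float64(9.3), np.float64(1.3)] 6.44
-0.7 19 97.0 w18 [np.float64(13.3), np.float64(6.3), np.float64(-1.9)] 5.34
-0.7 19 97.0 w19 [np.float64(10.4), np.float64(3.1), np.float64(-5.3)] 4.15
0 17.5 92.6 w17 [np.float64(5.3), np.float64(-1.1), np.float64(-8.5)] 2.5
0 17.5 92.6 w18 [np.float64(2.3), np.float64(-4.2), np.float64(-11.7)] 1.11
0 17.5 92.6 w19 [np.float64(-0.8), np.float64(-7.5), np.float64(-15.3)] -0.39
0 19 95.6 w17 [np.float64(11.9), np.float64(5.0), np.float64(-2.9)] 4.95
0 19 95.6 w18 [np.float64(9.0), np.float64(2.0), np.float64(-6.1)] 3.77
0 19 95.6 w19 [np.float64(5.9), np.float64(-1.3), np.float64(-9.6)] 2.5
```

Request:
apply_moves:
  rows: [-1,0,0.6,0.6,0,-1,0,1.2,1.2,0,-1,0,1.8,1.8,0,-1,0,2.2,2.2,0,-1,0,2.2,2.2,0]

```text
time: 17.35
position: [528.1, 309.2, 74.5]
tool_rot: [0.001, 0.432, 0.902, 0.001]
force: [-6.1, -3.9, 12.3]
finger_gap: 55.0
```

```bash
python3 -c "
from h import *
snap('w20')
m,o=load('w20');d=o['position']-[493.7,282.2,27.5];print(d[0]*.783+d[1]*.622,-.622*d[0]+.783*d[1],d[2])
i=cv2.imread('pics/w20.png');crop(i,200,100,430,430,2.4,'pics/w20c.png')"
```

```text
17.35 [528.1 309.2  74.5] [-2.249e+00  3.000e-03 -3.141e+00] [-6.1 -3.9 12.3] 54.99867533395343
43.707525709230694 -0.24124933016223693 47.045530323812955
```

View pics/w20c.png

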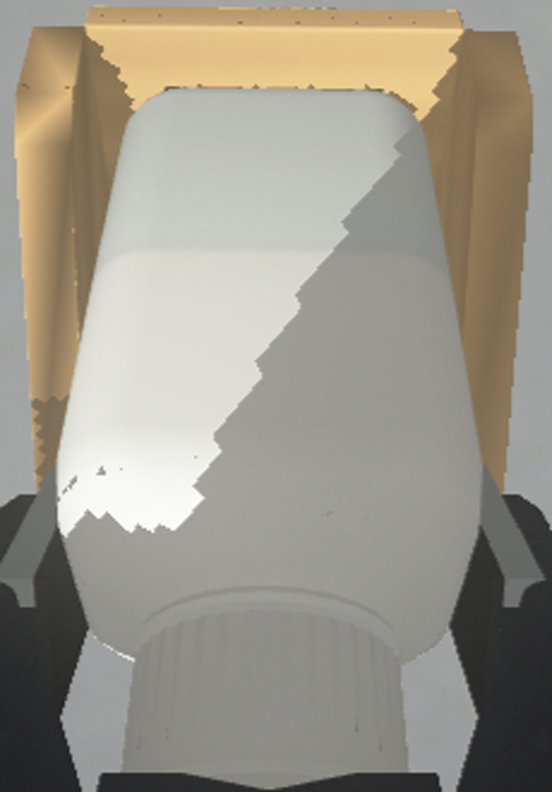

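Request:
apply_moves:
  rows: [-1,0,0.6,0.5,0,-1,0,1.2,1,0,-1,0,1.8,1.5,0,-1,0,2.4,2,0,-1,0,2.4,2,0]

```text
time: 17.82
position: [528.2, 309.3, 74.4]
tool_rot: [-0.0, 0.432, 0.902, -0.002]
force: [-19.8, -13.7, 31.8]
finger_gap: 55.0
```

```bash
python3 -c "
from h import *
snap('w21')
m,o=load('w21');d=o['position']-[493.7,282.2,27.5];print(d[0]*.783+d[1]*.622,-.622*d[0]+.783*d[1],d[2])
i=cv2.imread('pics/w21.png');crop(i,200,100,430,430,2.4,'pics/w21c.png')
from bench import grab_frame
i=grab_frame('scene')[:,:,::-1];crop(i,240,180,340,270,6,'pics/s21.png')"
```

```text
17.8167 [528.2 309.3  74.4] [-2.249e+00 -2.000e-03  3.138e+00] [-19.8 -13.7  31.8] 55.043878266669424
43.85149997646177 -0.21860272912678624 46.923123427075524
```

View pics/w21c.png

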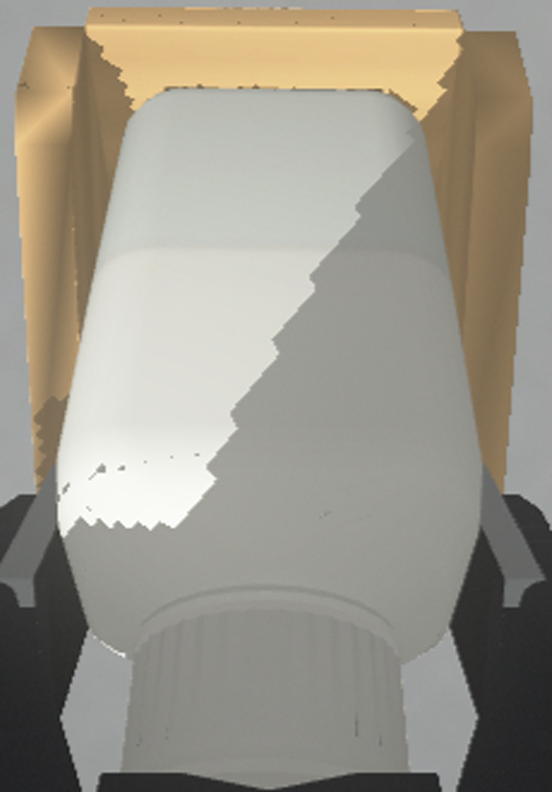

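View pics/s21.png

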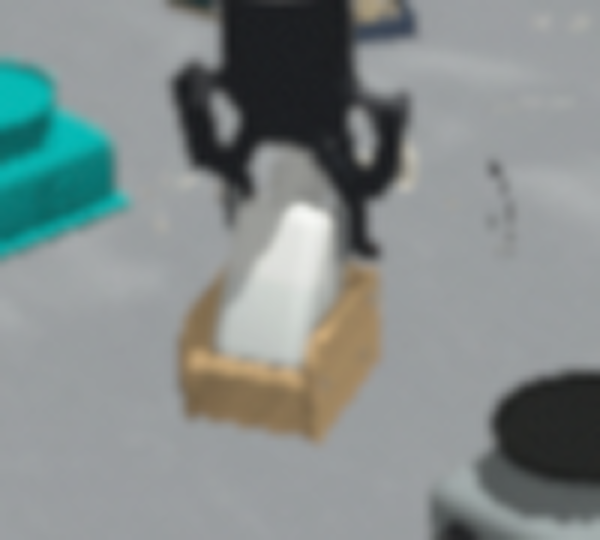

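Request:
apply_moves:
  rows: [-1,0,0,0.2,0,-1,0,-0.4,0.8,0,-1,0,-0.7,1.5,0,-1,0,-0.7,1.5,0]

```text
time: 18.25
position: [528.0, 309.1, 74.4]
tool_rot: [0.0, 0.432, 0.902, -0.001]
force: [-6.5, -2.3, 18.0]
finger_gap: 55.0
```

```bash
python3 -c "
from h import *
snap('w22')
m,o=load('w22');d=o['position']-[493.7,282.2,27.5];print(d[0]*.783+d[1]*.622,-.622*d[0]+.783*d[1],d[2])
i=cv2.imread('pics/w22.png');crop(i,200,100,430,430,2.4,'pics/w22c.png')"
```

```text
18.25 [528.  309.1  74.4] [-2.249e+00 -1.000e-03  3.139e+00] [-6.5 -2.3 18. ] 54.96246770444629
43.64492015851526 -0.2784392155769382 46.92311601571235
```

View pics/w22c.png

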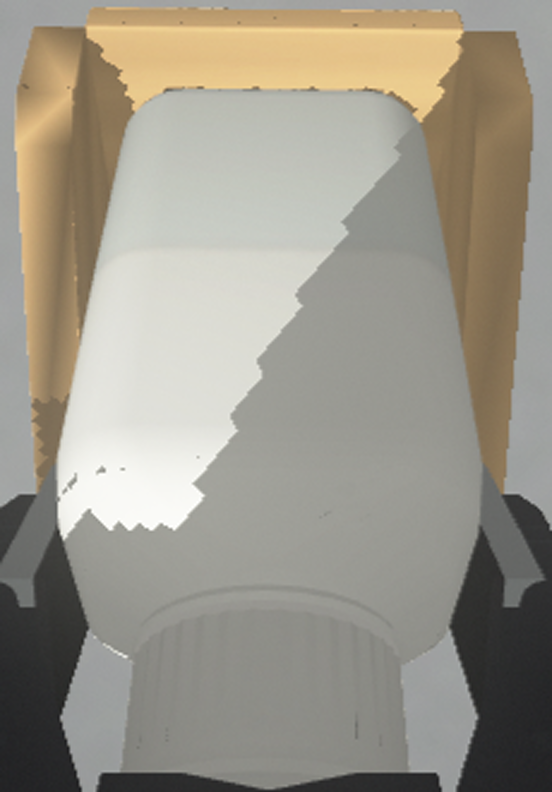

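Request:
apply_moves:
  rows: [-1,0,0,0,0,-1,0,0,0,0,0.4,0,0,0,0,0.5,0,0,0,0,0.6,0,0,0,0,0.6,0,0,0,0]

```text
time: 18.8
position: [528.3, 309.3, 74.3]
tool_rot: [0.0, 0.432, 0.902, -0.001]
force: [0.1, 0.4, 0.7]
finger_gap: 68.2
```

```bash
python3 -c "
from h import *
snap('w23')
i=cv2.imread('pics/w23.png');crop(i,200,100,430,430,2.4,'pics/w23c.png')"
```

```text
18.8 [528.3 309.3  74.3] [-2.249 -0.     3.139] [0.1 0.4 0.7] 68.21804129961492
```

View pics/w23c.png

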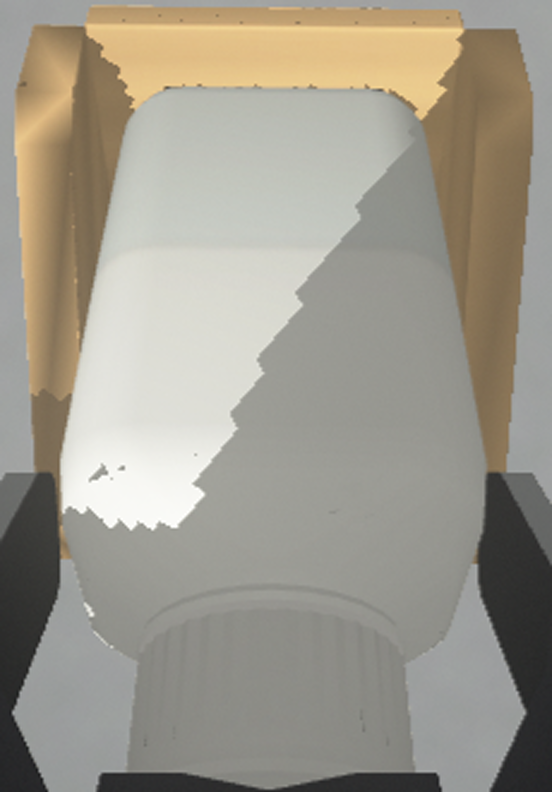

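Request:
apply_moves:
  rows: [0.8,0,0,0,0,1,0,0,0,0,1,0,0,-4,0,1,0,0,-12,0,1,0,0,-25,0,1,0,0,-45,0,1,0,0,-75,0,1,0,0,-110,0,1,0,0,-150,0,1,0,-20,-180,0]

```text
time: 19.68
position: [514.2, 298.2, 258.9]
tool_rot: [0.002, 0.432, 0.902, 0.001]
force: [1.5, 1.1, 0.4]
finger_gap: 85.5
```

```bash
python3 -c "
from h import *
snap('w24')
from bench import grab_frame
i=grab_frame('scene')[:,:,::-1];crop(i,240,180,400,300,5,'pics/s24.png')"
```

```text
19.6833 [514.2 298.2 258.9] [-2.249  0.004 -3.142] [1.5 1.1 0.4] 85.46972180610425
```

View pics/w24.png

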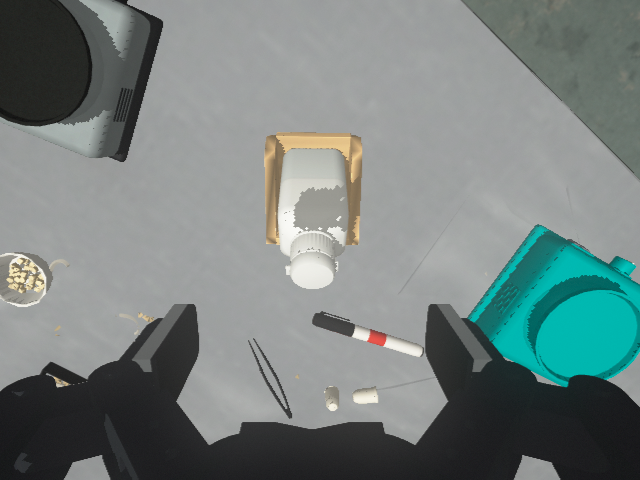

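View pics/s24.png

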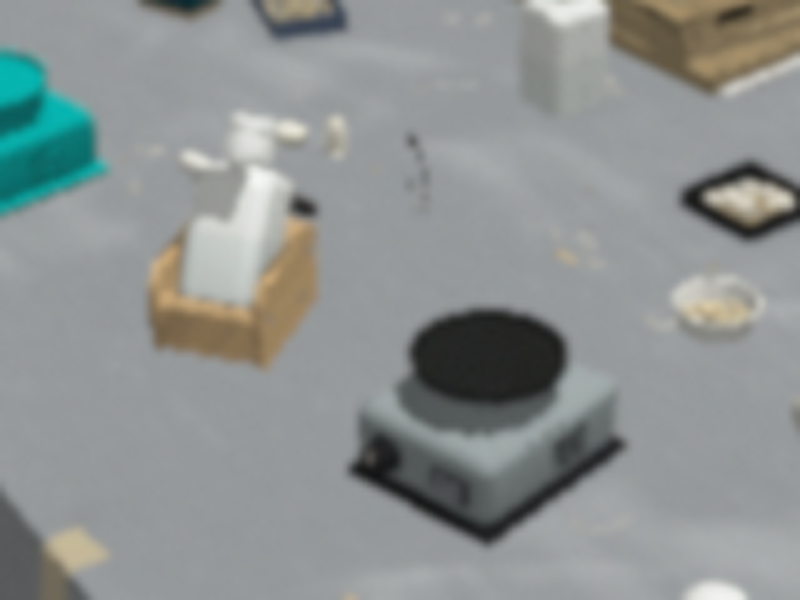

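```bash
python3 - <<'E'
from h import *
m,o=load('w24');from bench import camera_model,grab_frame
y=np.array([-.622,.783,0]);h=np.array([.783,.622,0]);up=np.array([0,0,1.])
X=-h*.866+up*.5;Z=h*.5+up*.866;S=np.array([493.7,282.2,27.3])
for a in (0,5,10):
    p=np.radians(a);M=np.array([28*np.cos(p)-28,28*np.sin(p)]);b=np.array([np.cos(p),-np.sin(p)]);ax=np.array([np.sin(p),np.cos(p)])
    for q in ((0,128),(28,0)):
        r=M+q[0]*b+q[1]*ax;print(a,q,proj(m,S+r[0]*X+r[1]*Z).round(1),proj(camera_model('scene'),S+r[0]*X+r[1]*Z).round(1))
i=cv2.imread('pics/w24.png');crop(i,250,120,380,310,4,'pics/w24c.png')
t=grab_frame('top')[:,:,::-1];crop(t,200,180,520,320,2.4,'pics/t24.png')
E
```

```text
0 (0, 128) [312.2 279.7] [291.1 203.1]
0 (28, 0) [313.  147.3] [282.3 240.6]
5 (0, 128) [312.2 272.5] [290.1 202.4]
5 (28, 0) [313.  147.5] [282.3 240.6]
10 (0, 128) [312.3 263.9] [288.9 201.9]
10 (28, 0) [313.  148.1] [282.4 240.6]
```

View pics/w24c.png

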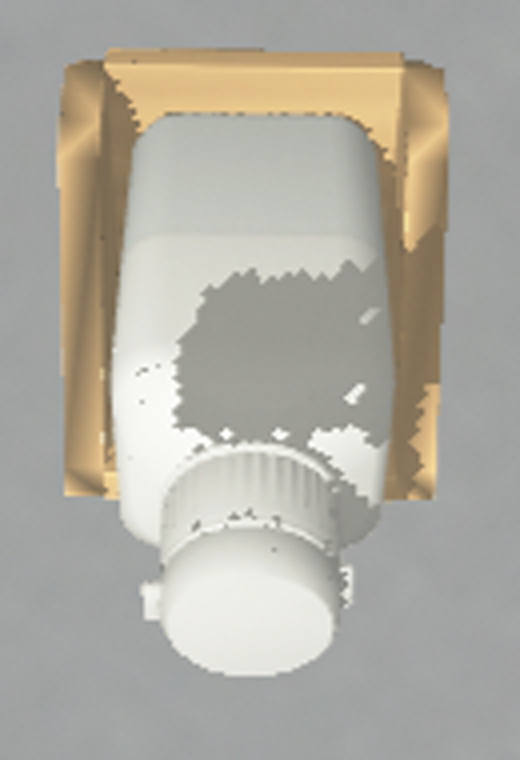

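View pics/t24.png

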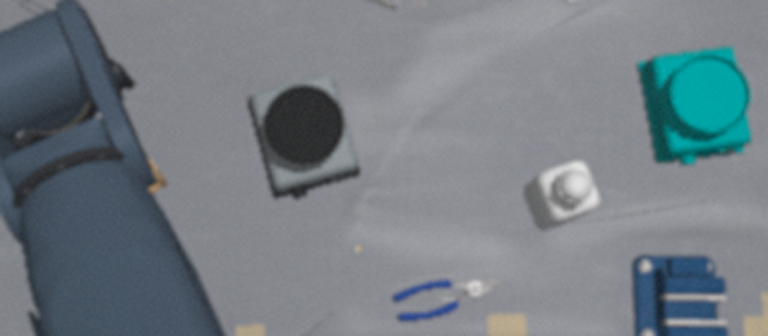

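Request:
apply_moves:
  rows: [1,70,-60,-20,0,1,70,-60,-20,0,1,70,-60,-20,0,1,70,-60,-20,0]

```text
time: 20.17
position: [420.4, 314.7, 278.5]
tool_rot: [0.002, 0.431, 0.902, 0.001]
force: [0.6, 0.2, 0.2]
finger_gap: 85.1
```

```bash
python3 -c "
from h import *
snap('w25')
i=cv2.imread('pics/w25.png');cv2.imwrite('pics/w25c.png',i)
crop(i,150,150,310,340,4,'pics/w25c.png')"
```

```text
20.1667 [420.4 314.7 278.5] [-2.251  0.005 -3.141] [0.6 0.2 0.2] 85.06940799201269
```

View pics/w25.png

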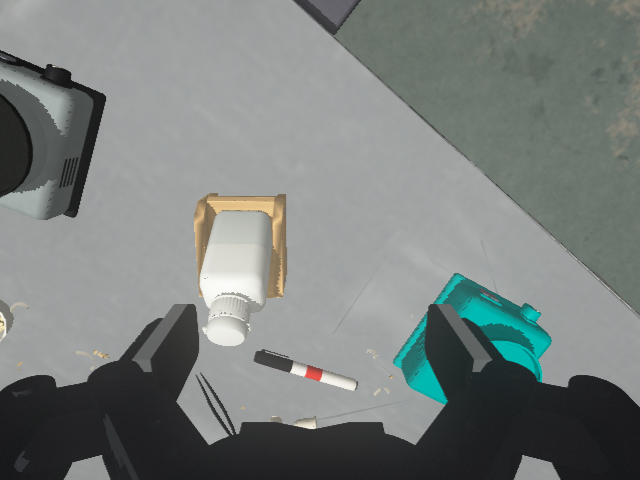

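View pics/w25c.png

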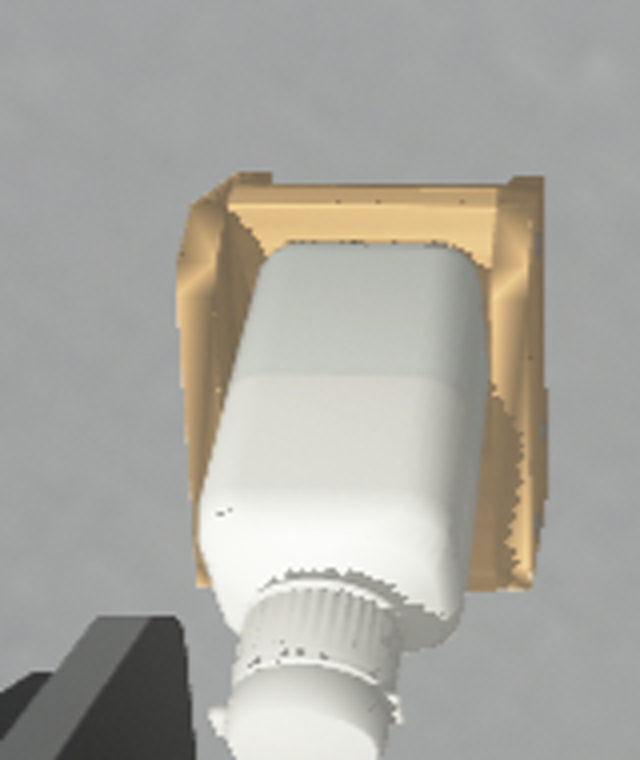

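```bash
python3 - <<'E'
from h import *
i=cv2.imread('pics/w25.png');crop(i,190,270,270,360,8,'pics/w25d.png')
for w in('w24','w25'):
    m,o=load(w)
    y=np.array([-.622,.783,0]);h=np.array([.783,.622,0]);up=np.array([0,0,1.])
    X=-h*.866+up*.5;Z=h*.5+up*.866
    for S in (np.array([493.7,282.2,27.3]),np.array([493.7,282.2,27.3])+2*h):
        for q in((-17.5,128),(17.5,128),(17.5,100),(28,0),(28,79)): print(w,q,proj(m,S+q[0]*X+q[1]*Z).round(1))
E
```

```text
w24 (-17.5, 128) [312.  293.5]
w24 (17.5, 128) [312.3 264.6]
w24 (17.5, 100) [312.4 235.5]
w24 (28, 0) [313.  147.3]
w24 (28, 79) [312.6 206.2]
w24 (-17.5, 128) [312.  295.9]
w24 (17.5, 128) [312.3 267.2]
w24 (17.5, 100) [312.4 238. ]
w24 (28, 0) [312.9 149.5]
w24 (28, 79) [312.6 208.7]
w25 (-17.5, 128) [228.6 349.8]
w25 (17.5, 128) [222.  329.1]
w25 (17.5, 100) [227.4 299.6]
w25 (28, 0) [241.3 209.7]
w25 (28, 79) [229.3 272.2]
w25 (-17.5, 128) [228.7 351.8]
w25 (17.5, 128) [222.1 331.4]
w25 (17.5, 100) [227.5 301.7]
w25 (28, 0) [241.4 211.7]
w25 (28, 79) [229.4 274.4]
```

View pics/w25d.png

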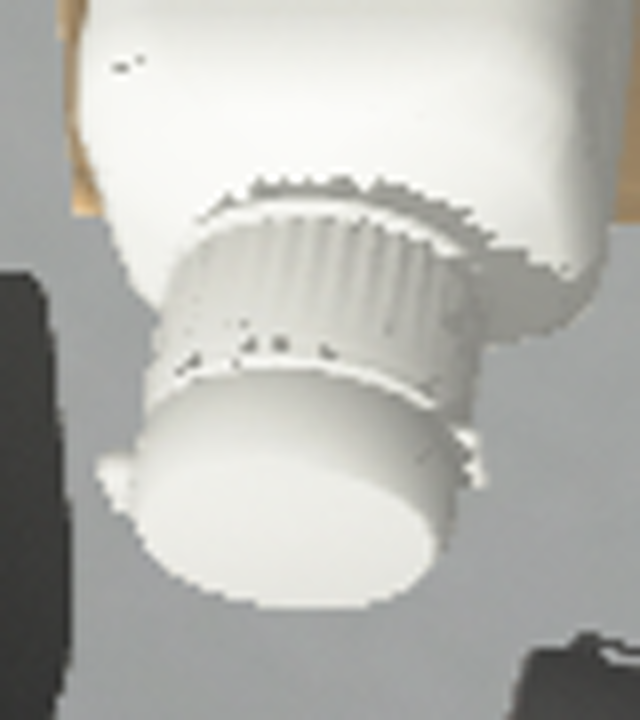

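```bash
python3 - <<'E'
from h import *
m4,_=load('w24');m5,_=load('w25')
y=np.array([-.622,.783,0]);h=np.array([.783,.622,0]);up=np.array([0,0,1.])
S=np.array([493.7,282.2,27.3])
B=lambda p:(150+p[0]/4-.4,150+p[1]/4-.4);A=lambda p:(250+p[0]/4-.4,120+p[1]/4-.4)
def rep(n,a,b):
    x,e=tri([(m4,a),(m5,b)]);d=x-S;print(n,'h %.1f y %.1f up %.1f'%(d@h,d@y,d[2]),np.round(e,1))
rep('capcentre',(312,274.0),(225.6,336.3))
rep('rimlow',(312,289),(226.4,346))
rep('baseback',A((248,114)),B((370,242)))
rep('baseL',A((165,114)),B((285,245)))
rep('footedge R',A((403,52)),B((505,186)))
rep('stripe',A((250,234)),B((345,374)))
E
```

```text
capcentre h 59.8 y 0.2 up 111.4 [0.5 0.5]
rimlow h 72.9 y -0.3 up 106.7 [0.5 0.5]
baseback h -22.6 y -0.9 up 6.7 [0.5 0.5]
baseL h -23.6 y -19.9 up 16.7 [0. 0.]
footedge R h -37.0 y 34.2 up 6.6 [0.1 0.1]
stripe h -1.0 y -0.2 up 49.6 [0.6 0.6]
```

```bash
python3 -c "
from bench import arm,workorder
print(arm.get_obs()['time'],workorder.close_job())"
```

```text
the job is handed in; nothing more can be done
20.2167 None
```

The small bottle has been mixed and now leans in the plywood rest. I handed the job in at 20.2 s of the 48 s allowed.

**What I did**
- **Bottle:** I took the unlabelled flip-top bottle, top view (428, 207). Its cap measured 126.7 mm high against 128 mm stated. The labelled one with the domed cap is the bigger bottle and was left alone.
- **Mixer:** I stood the bottle in the black dish of the grey mixer and pressed until the dish was on its stop. I held it down for about 3.5 s, the last 2.3 s at about 17 N. While the dish was reaching its stop, the force briefly peaked at about 32 N.
- **Rest:** The tool cannot tilt, so the bottle turned in the grip as it slid down the foot board and bed. It came to a hard stop against both (about 35–40 N at the wrist). A further push along its axis moved it no more, and then I let go.

**Last checks**
- The bottle did not shift on release. It leans steadily, and the gripper is clear of everything.
- The bigger bottle is at the same pixels as at the start, and the dish is back up.

**What disagreed**
- The rest's bed measured as leaning ahead and to the robot's left. The text says to the right, towards the mixer. I followed the measurement, because its heights and sizes fitted the text.
- From two views, the cap end came out about 4 mm short of the computed home pose, equal to 1–3° of tilt. That is near the calibration limit. I judged the bottle home from the hard stop and from it not moving on release. A gap of 1–3 mm under the base on the bed side is not ruled out by the pictures.

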